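# Load the cooling block in rack order

## Task

The samples are to be chilled in their run order: move the four capped vials from the coloured holders on the white tray into the wells of the grey aluminium cooling block, one vial to a well. Keep their order: the vial nearest the tray's yellow end goes into the well nearest the block's yellow end, and so on along the row. Leave every vial standing upright and fully down in its well, and never let one tip over.

Things in the scene. Friction and masses are not known exactly. Their poses are not given: they have to be found in the camera images.
- vial_blue: Sample vial with a blue screw cap: upright cylinder 18 mm across, 47 mm high, 14 to 28 g. Origin: centre of its underside; z up along the vial, yaw without meaning. At the start it stands in the blue holder, bottom 14 mm and top 61 mm above the worktop, 27 mm of it showing above the holder. Grip it there from above, fingers closing across the row (neighbours are 46 mm apart).
- vial_red: Sample vial with a red screw cap: upright cylinder 18 mm across, 47 mm high, 14 to 28 g. Origin: centre of its underside; z up along the vial, yaw without meaning. At the start it stands in the red holder, bottom 14 mm and top 61 mm above the worktop, 27 mm of it showing above the holder. Grip it there from above, fingers closing across the row (neighbours are 46 mm apart).
- vial_black: Sample vial with a black screw cap: upright cylinder 18 mm across, 47 mm high, 14 to 28 g. Origin: centre of its underside; z up along the vial, yaw without meaning. At the start it stands in the black holder, bottom 14 mm and top 61 mm above the worktop, 27 mm of it showing above the holder. Grip it there from above, fingers closing across the row (neighbours are 46 mm apart).
- vial_green: Sample vial with a green screw cap: upright cylinder 18 mm across, 47 mm high, 14 to 28 g. Origin: centre of its underside; z up along the vial, yaw without meaning. At the start it stands in the green holder, bottom 14 mm and top 61 mm above the worktop, 27 mm of it showing above the holder. Grip it there from above, fingers closing across the row (neighbours are 46 mm apart).
- holder_blue: Blue plastic holder, 44 x 44 x 28 mm, fixed on the tray, with one 23 mm round well 20 mm deep; its top is 34 mm above the worktop. Origin: centre of its underside. The vial with the blue cap stands in it at the start; which of the four places on the tray it has changes from start to start.
- holder_red: Red plastic holder, 44 x 44 x 28 mm, fixed on the tray, with one 23 mm round well 20 mm deep; its top is 34 mm above the worktop. Origin: centre of its underside. The vial with the red cap stands in it at the start; which of the four places on the tray it has changes from start to start.
- holder_black: Black plastic holder, 44 x 44 x 28 mm, fixed on the tray, with one 23 mm round well 20 mm deep; its top is 34 mm above the worktop. Origin: centre of its underside. The vial with the black cap stands in it at the start; which of the four places on the tray it has changes from start to start.
- holder_green: Green plastic holder, 44 x 44 x 28 mm, fixed on the tray, with one 23 mm round well 20 mm deep; its top is 34 mm above the worktop. Origin: centre of its underside. The vial with the green cap stands in it at the start; which of the four places on the tray it has changes from start to start.
- holder_tray: Fixed flat white tray on the left, about 56 x 220 mm, carrying the row of four holders. One end has a yellow grip block 22 mm high. Origin: middle of the row of holders, on the worktop; y runs along the row to the yellow end. Holders stand at y = 69, 23, -23, -69 mm (x = 0).
- cooling_block: Fixed grey aluminium block on the right, 62 x 224 x 28 mm, one end yellow, the other black. Origin: middle of its row of wells, on the worktop; y runs along the row to the yellow end, in any direction. Wells at y = 69, 23, -23, -69 mm (x = 0): bore 25 mm, flat floor 8 mm above the worktop, 45 degree countersink to a 37 mm mouth at the top. A seated vial has its bottom at 8 mm, its top at 55 mm.
Things that resemble listed ones, but are neither listed nor needed, are in the scene too. Of the things shaped like the vial_black, the black one is meant.

How it is judged:
At the end, for the whole second after the job is handed in: Each vial stands in the block well of the same number, counted from the yellow end, as the holder of its colour has on the tray: within 8 mm of the well centre along and across the row, bottom within 3 mm of the well floor, tilted under 0.15 rad, at rest, released (((y of holder_blue in the frame of holder_tray between 0.054 and 0.084 m and y of vial_blue in the frame of cooling_block between 0.061 and 0.077 m) or (y of holder_blue in the frame of holder_tray between 0.008 and 0.038 m and y of vial_blue in the frame of cooling_block between 0.015 and 0.031 m) or (y of holder_blue in the frame of holder_tray between -0.038 and -0.008 m and y of vial_blue in the frame of cooling_block between -0.031 and -0.015 m) or (y of holder_blue in the frame of holder_tray between -0.084 and -0.054 m and y of vial_blue in the frame of cooling_block between -0.077 and -0.061 m)) and x of vial_blue in the frame of cooling_block between -0.008 and 0.008 m and z of vial_blue in the frame of cooling_block between 0.005 and 0.011 m and angle between each of vial_blue, vial_red, vial_black, vial_green's own z axis and vertical below 0.15 rad and linear speed of each of vial_blue, vial_red, vial_black, vial_green below 0.02 m/s and contact force between each of vial_blue, vial_red, vial_black, vial_green and the fingers below 0.01 N and ((y of holder_red in the frame of holder_tray between 0.054 and 0.084 m and y of vial_red in the frame of cooling_block between 0.061 and 0.077 m) or (y of holder_red in the frame of holder_tray between 0.008 and 0.038 m and y of vial_red in the frame of cooling_block between 0.015 and 0.031 m) or (y of holder_red in the frame of holder_tray between -0.038 and -0.008 m and y of vial_red in the frame of cooling_block between -0.031 and -0.015 m) or (y of holder_red in the frame of holder_tray between -0.084 and -0.054 m and y of vial_red in the frame of cooling_block between -0.077 and -0.061 m)) and x of vial_red in the frame of cooling_block between -0.008 and 0.008 m and z of vial_red in the frame of cooling_block between 0.005 and 0.011 m and ((y of holder_black in the frame of holder_tray between 0.054 and 0.084 m and y of vial_black in the frame of cooling_block between 0.061 and 0.077 m) or (y of holder_black in the frame of holder_tray between 0.008 and 0.038 m and y of vial_black in the frame of cooling_block between 0.015 and 0.031 m) or (y of holder_black in the frame of holder_tray between -0.038 and -0.008 m and y of vial_black in the frame of cooling_block between -0.031 and -0.015 m) or (y of holder_black in the frame of holder_tray between -0.084 and -0.054 m and y of vial_black in the frame of cooling_block between -0.077 and -0.061 m)) and x of vial_black in the frame of cooling_block between -0.008 and 0.008 m and z of vial_black in the frame of cooling_block between 0.005 and 0.011 m and ((y of holder_green in the frame of holder_tray between 0.054 and 0.084 m and y of vial_green in the frame of cooling_block between 0.061 and 0.077 m) or (y of holder_green in the frame of holder_tray between 0.008 and 0.038 m and y of vial_green in the frame of cooling_block between 0.015 and 0.031 m) or (y of holder_green in the frame of holder_tray between -0.038 and -0.008 m and y of vial_green in the frame of cooling_block between -0.031 and -0.015 m) or (y of holder_green in the frame of holder_tray between -0.084 and -0.054 m and y of vial_green in the frame of cooling_block between -0.077 and -0.061 m)) and x of vial_green in the frame of cooling_block between -0.008 and 0.008 m and z of vial_green in the frame of cooling_block between 0.005 and 0.011 m); the robot touches nothing.
It fails at once if a vial is tipped over (more than 0.7 rad from upright) (angle between any of vial_blue, vial_red, vial_black, vial_green's own z axis and vertical above 0.7 rad).
It also fails if it takes over 90 s, if anything falls off the work surface, if the arm or the gripper's body presses on something with over 40 N, if the wrist force passes 120 N, or if a joint passes its speed limit or range.

## Robot

A 6-joint arm with a two-finger parallel gripper is mounted at the origin on a cart in front of the work surface, level with it; the furniture and walls round the work are solid. World frame = base frame: x ahead of the robot, y to its left, z up, the work surface at z = 0. Lengths are in m, angles in rad, forces in N, time in s.
With the tool pointing down it reaches from about 0.225 to 0.875 m from the base axis. Payload 3.4 kg.
Tool frame: the origin (TCP) lies at the very end of the fingers, on their centre line; the grasp point (between the pads) lies behind it (manip.grasp_offset is the z of the grasp point in the tool frame, in m); z points along the fingers, y is the line along which they close (so a half turn about z gives the same grasp; the last joint's range is limited). The gripper opens to 85 mm and grips with 20 to 120 N. Pads are 22 mm wide; open, the fingers measure 114 mm over their backs; the gripper's body (76 mm by 85 mm) begins 54 mm behind the grasp point. The pads swing forward as they close: fully open they stand 13 mm farther back than shut.
Start: joints at [1.144, 0.276, 1.505, -0, 1.361, -0.121], TCP at [0.173, 0.548, 0.231] pointing down, gripper open.
Joint ranges: [-2.89, 2.89], [-0.75, 2.08], [0.22, 2.7], [-1.18, 4.32], [0.11, 2.71], [-2.7, 2.7]. Speed limits (rad/s): [2.57, 2.57, 3.14, 3.14, 3.14, 3.14].

## Interface

Orientations are given as a unit quaternion [w, x, y, z].
In Python, from rig import manip gives the robot as it stands.
- The arm moves only by the shell command python3 -m pendant 'ROWS' [FORCE]. ROWS is JSON, a list of rows, each an object of numbers: "dx", "dy", "dz": the shift along the tool's x, y, z in m; "rx", "ry", "rz": the turn, a rotation vector about the tool's x, y, z in degrees; "hand": the finger opening in m, from 0 to 0.0854. In form: [{"dx": .., "dy": .., "dz": .., "rx": .., "ry": .., "rz": .., "hand": ..}, ...]. A call has 1 to 12 rows; each row shifts and turns the commanded pose from where the row before left it, along the tool's axes as they then stand; what a row does not reach is not made up. A row lasts 1/12 s, in which the tool goes at most 41.7 mm and 7.16 degrees, less where a joint would pass 70% of its speed; a pose out of reach is approached as far as the arm can. A call is refused whole if a number of a shift passes 0.0417 or a number of a turn 7.16, either way. A call with a gripper value outside its range is refused whole. The fingers move at their own pace and stop on an object; FORCE is the grip in N (left out, the last holds). Time passes only in rows, so rows that do not move let the fingers close. It gives the time, the measured TCP pose, the force, the opening and the grip force at its end, in the units of the state.
- manip.get_state(): the state, without advancing time (a new reading comes with each control period).
- manip.get_image(name): name is "scene" or "top" or "wrist"; returns a dict with "frame" (480x640x3 uint8, red, green, blue), "fx", "fy", "cx", "cy" (pixels), "position" and "attitude" of the camera in the world; the wrist camera has in their place "mount" (4x4, takes a point from camera to tool coordinates, whose origin is the TCP and whose axes are the flange's). Camera axes: x right, y up, looking along -z (the intrinsics and any distortion apply to the point x, -y, -z); pixel columns grow to the right and rows downward; lengths in m; the calibration is good to about 2 mm. A picture is of the moment at which its call begins: read the wrist's pose just before it. There is no depth.
- manip.sign_off(): hands the job in; it is judged then, once.
The state is a dict: "clock": time; "qpos": joint angles; "qd": joint speeds; "effort": joint torques, N m; "position": TCP position; "ee_rot": TCP orientation; "contact_force": force on the tool from outside, world axes, zero at the start; "moment": the same for the moment, N m; "width": finger opening in m; "gripper_force": force on a finger pad.
Only numpy, scipy, OpenCV 4.12 (cv2) and the standard library are available. Lean on these libraries where they do the work, as an engineer would, in place of code of your own. Each camera call takes 0.05 s, during which the arm holds its last target. There are 200 camera calls.

## Working session

There is one attempt and no reset: what is moved stays moved. The work goes in short steps, Python scripts to look and compute and a shell command to move; the robot and the scene stay as the last step left them, time stands still between calls to the robot, and variables do not carry over. Pictures are saved under pics/ and viewed, at most 14 in all, crops included, and the job is handed in when it is done.

```bash
mkdir -p pics; ls; python3 - <<'E'
from rig import manip
import cv2,numpy as np
s=manip.get_state();print(s)
print(manip.grasp_offset)
for n in("scene","top"):
    d=manip.get_image(n);print({k:v for k,v in d.items() if k!="frame"})
    cv2.imwrite(f"pics/{n}0.png",d["frame"][:,:,::-1])
E
```

```text
pics
{'clock': 0.0, 'qpos': array([ 1.14400015e+00,  2.76636704e-01,  1.50615041e+00,  1.96095663e-07,
        1.36068808e+00, -1.21018437e-01]), 'qd': array([-0.00073967,  0.00134688,  0.00142485,  0.00060797, -0.00160058,
       -0.00158648]), 'effort': array([ 2.44277340e-03, -4.16771364e+01, -2.45807236e+01,  3.70048883e-04,
        1.07524931e-02,  1.76168055e-05]), 'position': array([0.17288954, 0.54783738, 0.23040904]), 'ee_rot': array([-2.54701323e-04,  1.52293889e-01,  9.88334804e-01, -9.06155014e-04]), 'contact_force': array([-0.24484515, -0.08518147, -0.39219964]), 'moment': array([-0.01541492, -0.03098574, -0.01181022]), 'gripper_force': 0.0, 'width': 0.08553476955432711}
-0.0187
{'fx': 478.5957817537598, 'fy': 478.5957817537598, 'cx': 322.4131100913248, 'cy': 235.9250865854348, 'position': array([0.20420557, 0.39986701, 0.63634387]), 'attitude': array([-0.2269809 , -0.10123397,  0.3665992 ,  0.89656923])}
{'fx': 558.6641595982819, 'fy': 558.6641595982819, 'cx': 321.8297672265532, 'cy': 250.42149237103442, 'position': array([ 0.4273262 , -0.10660535,  0.88802631]), 'attitude': array([ 0.71019213,  0.02604289, -0.05020027, -0.70173274])}
```

View pics/scene0.png

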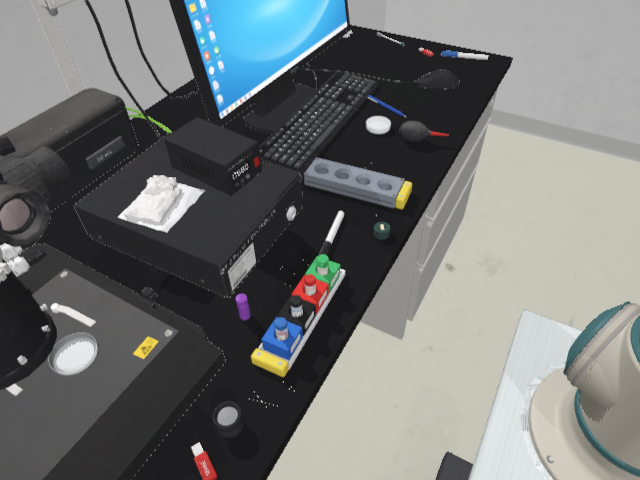

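View pics/top0.png

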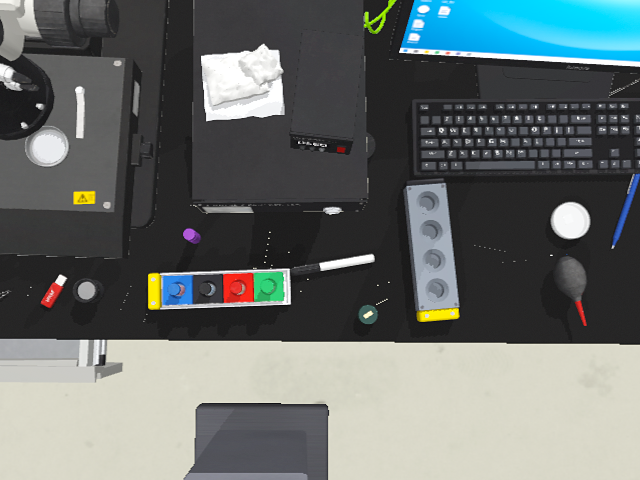

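The scene and top views show, in the top image, the tray's yellow end at (153,291), then holders blue (177,290), black (207,289), red (238,288) and green (268,287). The block's wells are at (429,202), (431,230), (435,261) and (438,289), with its yellow end at (438,315).

Lookalikes for vial_black and the others: a purple vial (191,236), a black round jar (87,291), a dark green cap (368,314) and a white lid (570,220). I choose the four that stand in the coloured holders, and check that in a crop.

```bash
cat > h.py <<'E'
from rig import manip
import cv2,numpy as np
from scipy.spatial.transform import Rotation as R
def q(w): return R.from_quat([w[1],w[2],w[3],w[0]])
def grab(n):
    s=manip.get_state(); d=manip.get_image(n)
    if n=="wrist":
        T=np.eye(4);T[:3,:3]=q(s["ee_rot"]).as_matrix();T[:3,3]=s["position"];M=T@np.array(d["mount"])
        d["P"],d["R"]=M[:3,3],M[:3,:3]
    else: d["P"],d["R"]=np.array(d["position"]),q(d["attitude"]).as_matrix()
    d["im"]=np.ascontiguousarray(d["frame"][:,:,::-1]); d["s"]=s
    return d
def ray(d,u,v):
    r=d["R"]@np.array([(u-d["cx"])/d["fx"],-(v-d["cy"])/d["fy"],-1.]);return d["P"],r/np.linalg.norm(r)
def plane(d,u,v,z):
    p,r=ray(d,u,v);return p+r*(z-p[2])/r[2]
def proj(d,X):
    c=d["R"].T@(np.array(X)-d["P"]);return d["cx"]+d["fx"]*c[0]/-c[2],d["cy"]+d["fy"]*c[1]/c[2]
def tri(*obs):
    A=np.zeros((3,3));b=np.zeros(3)
    for d,u,v in obs:
        p,r=ray(d,u,v);N=np.eye(3)-np.outer(r,r);A+=N;b+=N@p
    X=np.linalg.solve(A,b);return X,[np.linalg.norm(np.cross(X-ray(d,u,v)[0],ray(d,u,v)[1])) for d,u,v in obs]
E
python3 - <<'E'
from h import *
d=grab("top");w=grab("wrist")
print({k:v for k,v in w.items() if k not in("frame","im","s")})
for n,(u,v) in dict(bl=(177,290),bk=(207,289),rd=(238,288),gr=(268,287)).items(): print(n,plane(d,u,v,.05).round(4))
for u,v in((429,202),(431,230),(435,261),(438,289)): print(plane(d,u,v,.028).round(4))
a=cv2.resize(d["im"][255:325,135:305],None,fx=4,fy=4,interpolation=cv2.INTER_CUBIC)
cv2.imwrite("pics/crop.png",a);cv2.imwrite("pics/w0.png",w["im"])
E
```

```text
{'fx': 379.83710845549626, 'fy': 379.83710845549626, 'cx': 319.2622530391743, 'cy': 239.76842074231737, 'mount': array([[ 7.65169467e-05,  9.61782905e-01,  2.73813145e-01,
         6.82991266e-02],
       [ 9.99999963e-01, -1.45012521e-04,  2.29914528e-04,
         9.25992210e-04],
       [ 2.60834197e-04,  2.73813117e-01, -9.61782880e-01,
        -1.43394937e-01],
       [ 0.00000000e+00,  0.00000000e+00,  0.00000000e+00,
         1.00000000e+00]]), 'P': array([0.10817186, 0.5695937 , 0.37406419]), 'R': array([[ 0.30096755, -0.91736616, -0.26049543],
       [ 0.95363305,  0.28906407,  0.08382109],
       [-0.00159476, -0.27364448,  0.96182959]])}
bl [0.4562 0.0797 0.05  ]
bk [0.4582 0.0355 0.05  ]
rd [ 0.4602 -0.0103  0.05  ]
gr [ 0.4622 -0.0549  0.05  ]
[ 0.5997 -0.3036  0.028 ]
[ 0.5552 -0.3063  0.028 ]
[ 0.5066 -0.3121  0.028 ]
[ 0.4631 -0.3162  0.028 ]
```

View pics/crop.png

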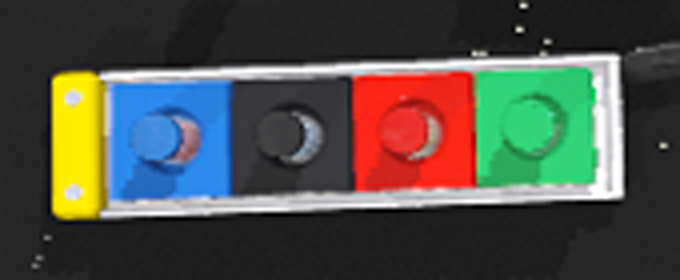

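The crop confirms the four capped vials in the holders, ordered from yellow: blue (160,138), black (285,138), red (408,135), green (533,125). Now I move over the tray.

```bash
python3 -m pendant '[{"dx":-0.027,"dy":-0.0266},{"dx":-0.027,"dy":-0.0266},{"dx":-0.027,"dy":-0.0266},{"dx":-0.027,"dy":-0.0266},{"dx":-0.027,"dy":-0.0266},{"dx":-0.027,"dy":-0.0266},{"dx":-0.027,"dy":-0.0266},{"dx":-0.027,"dy":-0.0266},{"dx":-0.027,"dy":-0.0266},{"dx":-0.027,"dy":-0.0266},{"dx":-0.027,"dy":-0.0266},{"dx":-0.027,"dy":-0.0266}]'
python3 -m pendant '[{"dx":-0.027,"dy":-0.0266},{"dx":-0.027,"dy":-0.0266},{"dx":-0.027,"dy":-0.0266},{"dx":-0.027,"dy":-0.0266},{"rz":7},{"rz":7},{"rz":7},{"rz":7},{"rz":7},{"rz":7},{"rz":7},{"rz":7}]'
python3 -m pendant '[{"rz":7},{"rz":7},{},{}]'
cat > look.py <<'E'
import sys
from h import *
d=grab("wrist");s=d["s"];r=q(s["ee_rot"]).as_matrix()
print(s["position"].round(4),"y",r[:,1].round(3),"z",r[:,2].round(3),s["clock"],s["width"],s["qpos"].round(2))
cv2.imwrite(f"pics/{sys.argv[1]}.png",d["im"]);np.save(f"pics/{sys.argv[1]}.npy",{k:v for k,v in d.items() if k!="frame"},allow_pickle=True)
E
python3 look.py w1
```

```text
[0.173  0.548  0.2308] y [ 0.301  0.954 -0.001] z [-0.001 -0.001 -1.   ] 0.2 0.08524016554579411 [ 1.14  0.28  1.51  0.    1.36 -0.12]invalid input
invalid input
invalid input
```

View pics/w1.png

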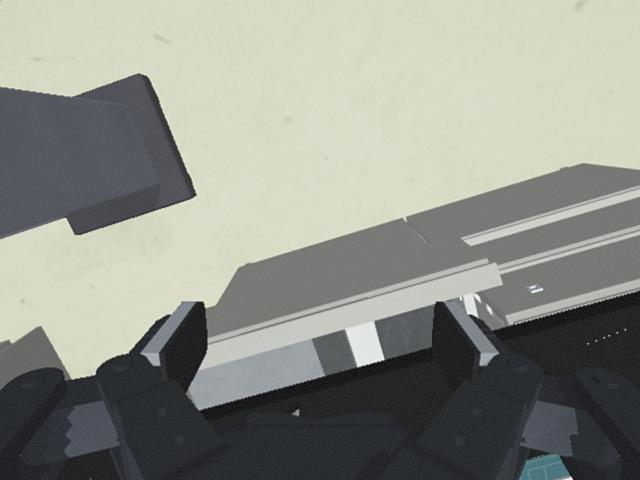

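The wrist view shows the floor and the open fingers (170,350 and 470,350): the moves were refused. I'll try a row with every key.

```bash
python3 -m pendant '[{"dx":-0.027,"dy":-0.0266,"dz":0,"rx":0,"ry":0,"rz":0,"hand":0.0854}]'; echo; python3 -m pendant '[{"dx":-0.027,"dy":-0.0266}]' 30; python3 -m pendant '[{"dx":-0.027,"dy":-0.0266,"hand":0.08}]' 30; python3 -m pendant -h|head
```

```text
clock: 0.33
position: [0.1894, 0.5194, 0.2308]
ee_rot: [-0.001, 0.15, 0.989, 0.002]
contact_force: [1.2, 0.5, 0.5]
width: 0.0855
gripper_force: 0.0
invalid input
invalid input
invalid input: not JSON, or not a number
```

```bash
python3 -m pendant '[{"dx":-0.027,"dy":-0.0266,"dz":0,"rx":0,"ry":0,"rz":0,"hand":0.08},{"dx":-0.027,"dy":-0.0266,"dz":0,"rx":0,"ry":0,"rz":0,"hand":0.08},{"dx":-0.027,"dy":-0.0266,"dz":0,"rx":0,"ry":0,"rz":0,"hand":0.08},{"dx":-0.027,"dy":-0.0266,"dz":0,"rx":0,"ry":0,"rz":0,"hand":0.08},{"dx":-0.027,"dy":-0.0266,"dz":0,"rx":0,"ry":0,"rz":0,"hand":0.08},{"dx":-0.027,"dy":-0.0266,"dz":0,"rx":0,"ry":0,"rz":0,"hand":0.08},{"dx":-0.027,"dy":-0.0266,"dz":0,"rx":0,"ry":0,"rz":0,"hand":0.08},{"dx":-0.027,"dy":-0.0266,"dz":0,"rx":0,"ry":0,"rz":0,"hand":0.08},{"dx":-0.027,"dy":-0.0266,"dz":0,"rx":0,"ry":0,"rz":0,"hand":0.08},{"dx":-0.027,"dy":-0.0266,"dz":0,"rx":0,"ry":0,"rz":0,"hand":0.08},{"dx":-0.027,"dy":-0.0266,"dz":0,"rx":0,"ry":0,"rz":0,"hand":0.08},{"dx":-0.027,"dy":-0.0266,"dz":0,"rx":0,"ry":0,"rz":0,"hand":0.08}]'
python3 -m pendant '[{"dx":-0.027,"dy":-0.0266,"dz":0,"rx":0,"ry":0,"rz":0,"hand":0.08},{"dx":-0.027,"dy":-0.0266,"dz":0,"rx":0,"ry":0,"rz":0,"hand":0.08},{"dx":-0.027,"dy":-0.0266,"dz":0,"rx":0,"ry":0,"rz":0,"hand":0.08},{"dx":0,"dy":0,"dz":0,"rx":0,"ry":0,"rz":7,"hand":0.08},{"dx":0,"dy":0,"dz":0,"rx":0,"ry":0,"rz":7,"hand":0.08},{"dx":0,"dy":0,"dz":0,"rx":0,"ry":0,"rz":7,"hand":0.08},{"dx":0,"dy":0,"dz":0,"rx":0,"ry":0,"rz":7,"hand":0.08},{"dx":0,"dy":0,"dz":0,"rx":0,"ry":0,"rz":7,"hand":0.08},{"dx":0,"dy":0,"dz":0,"rx":0,"ry":0,"rz":7,"hand":0.08},{"dx":0,"dy":0,"dz":0,"rx":0,"ry":0,"rz":7,"hand":0.08},{"dx":0,"dy":0,"dz":0,"rx":0,"ry":0,"rz":7,"hand":0.08},{"dx":0,"dy":0,"dz":0,"rx":0,"ry":0,"rz":7,"hand":0.08}]'
python3 -m pendant '[{"dx":0,"dy":0,"dz":0,"rx":0,"ry":0,"rz":7,"hand":0.08},{"dx":0,"dy":0,"dz":0,"rx":0,"ry":0,"rz":0,"hand":0.08},{"dx":0,"dy":0,"dz":0,"rx":0,"ry":0,"rz":0,"hand":0.08}]'
python3 look.py w1
```

```text
clock: 1.33
position: [0.4041, 0.1111, 0.2315]
ee_rot: [0.0, 0.152, 0.988, 0.0]
contact_force: [1.0, 0.4, -0.6]
width: 0.0801
gripper_force: 0.0
clock: 2.33
position: [0.4568, 0.0124, 0.2312]
ee_rot: [-0.0, 0.649, 0.761, 0.0]
contact_force: [0.2, -0.0, 0.7]
width: 0.0802
gripper_force: 0.0
clock: 2.58
position: [0.4569, 0.0125, 0.2313]
ee_rot: [-0.0, 0.691, 0.723, 0.0]
contact_force: [0.2, 0.1, -0.9]
width: 0.0798
gripper_force: 0.0
[0.4569 0.0125 0.2313] y [ 0.999  0.046 -0.   ] z [-0.  0. -1.] 2.5833 0.07981931234323382 [-0.13  0.1   1.74  0.    1.31 -0.17]
```

View pics/w1.png

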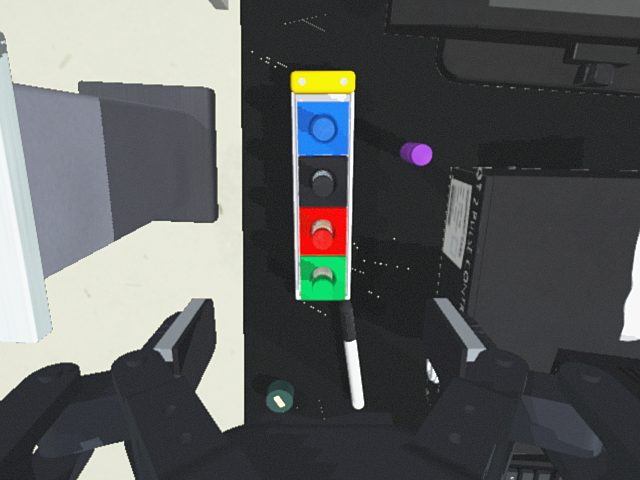

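The wrist view shows the tray from above: the yellow end at (323,82), and the cap tops blue (323,128), black (323,183), red (322,238), green (323,283). The holders' mask centres are near x=323. The lone purple vial is at (416,154). Next I measure the cap and holder heights by triangulating against the top view.

```bash
cat > meas.py <<'E'
from h import *
t=grab("top"); w=np.load("pics/w1.npy",allow_pickle=True).item()
def circ(d,X,rm,name):
    u,v=map(int,proj(d,X));k=6;h=26
    c=d["im"][v-h:v+h,u-h:u+h]; c=cv2.resize(c,None,fx=k,fy=k,interpolation=cv2.INTER_CUBIC)
    g=cv2.GaussianBlur(c.max(2) if name!="black" else cv2.convertScaleAbs(c.max(2),alpha=2.),(0,0),3)
    pr=d["fx"]*rm/np.linalg.norm(d["P"]-X)*k
    best=cv2.HoughCircles(g,cv2.HOUGH_GRADIENT,1,200,param1=40,param2=8,minRadius=int(pr*.85),maxRadius=int(pr*1.15))
    if best is None: return None,c
    x,y,r=best[0,0]; cv2.circle(c,(int(x),int(y)),int(r),(255,0,255),1)
    return ((x+.5)/k-.5+u-h,(y+.5)/k-.5+v-h,r/k),c
vis=[]
for n,xy in dict(blue=(.456,.080),black=(.458,.0355),red=(.460,-.0103),green=(.462,-.055)).items():
    X=np.array([*xy,.06])
    a,ca=circ(t,X,.008,n);b,cb=circ(w,X,.008,n);vis.append(np.vstack([ca,cb]))
    print(n,np.round(a,1),np.round(b,1)); 
    if a is not None and b is not None:
        P,e=tri((t,*a[:2]),(w,*b[:2]));print("  tri",P.round(4),np.round(e,4),"w@.061",plane(w,*b[:2],.061).round(4),"t@.061",plane(t,*a[:2],.061).round(4))
cv2.imwrite("pics/c.png",cv2.resize(np.hstack(vis),None,fx=.64,fy=.64))
# holders by hue
for n,lo,hi in(("blue",(100,120,60),(120,255,255)),("red",(0,150,80),(8,255,255)),("green",(60,120,60),(85,255,255)),("yellow",(22,150,120),(32,255,255))):
  for d,l in((t,"t"),(w,"w")):
    m=cv2.inRange(cv2.cvtColor(d["im"],cv2.COLOR_BGR2HSV),np.array(lo),np.array(hi))
    for c in sorted(cv2.findContours(m,cv2.RETR_EXTERNAL,cv2.CHAIN_APPROX_NONE)[0],key=cv2.contourArea)[-3:]:
        if cv2.contourArea(c)>150:
            (u,v),sz,an=cv2.minAreaRect(cv2.convexHull(c));print(n,l,round(u,1),round(v,1),np.round(sz,1),round(an,1),plane(d,u,v,.034).round(4))
E
python3 meas.py
```

```text
blue [172.3 282.5   5.5] [323.2 129.2  10.9]
  tri [0.4622 0.0836 0.068 ] [0.0043 0.0043] w@.061 [0.458  0.0843 0.061 ] t@.061 [0.4667 0.0845 0.061 ]
black [205.3 296.3   5. ] [322.2 185.8  10.7]
  tri [0.4535 0.0379 0.0477] [0.0061 0.0061] w@.061 [0.4594 0.0395 0.061 ] t@.061 [0.447  0.0357 0.061 ]
red [235.3 287.    5.7] [321.8 240.   10.4]
  tri [ 0.4613 -0.0075  0.0593] [0.0001 0.0001] w@.061 [ 0.4614 -0.007   0.061 ] t@.061 [ 0.4612 -0.0077  0.061 ]
green [267.3 285.7   6.1] [321.8 282.8   9.1]
  tri [ 0.4641 -0.0535  0.0439] [0.0004 0.0004] w@.061 [ 0.4633 -0.0465  0.061 ] t@.061 [ 0.4637 -0.0546  0.061 ]
blue t 625.5 208.6 [ 7.  76.2] 18.4 [ 0.5931 -0.6151  0.034 ]
blue t 443.0 46.2 [96.9 44.7] 31.1 [ 0.8545 -0.3277  0.034 ]
blue w 322.5 129.0 [54. 51.] 90.0 [0.4577 0.0846 0.034 ]
red t 238.0 287.5 [29. 30.] 90.0 [ 0.4616 -0.0085  0.034 ]
red w 322.5 230.5 [47. 47.] 90.0 [ 0.4621 -0.0055  0.034 ]
green t 268.5 286.5 [29. 29.] 90.0 [ 0.4636 -0.0547  0.034 ]
green w 322.5 278.0 [44. 45.] 90.0 [ 0.4644 -0.0525  0.034 ]
yellow t 437.8 314.4 [11.2 42.2] 85.0 [ 0.424  -0.3139  0.034 ]
yellow w 323.0 82.0 [22. 64.] 90.0 [0.4563 0.1222 0.034 ]
```

View pics/c.png

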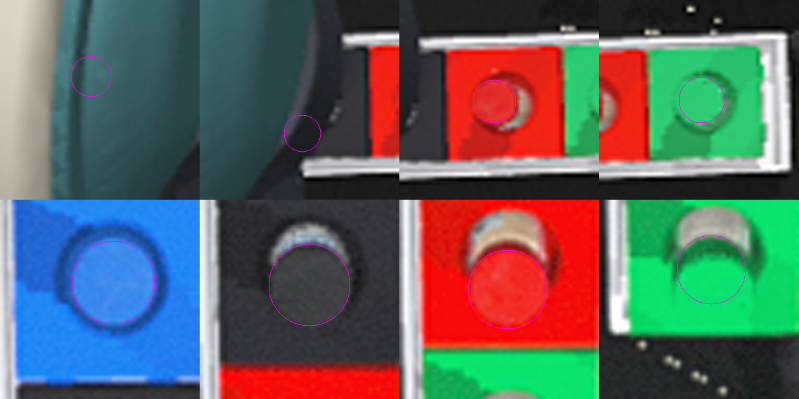

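The crops show the arm hiding blue and black in the top view. The circle fits are good for red in both views and for blue and black in the wrist view. The green wrist fit is off, and the real cap sits lower. The red cap triangulates to z=0.059. I take a second wrist view above blue to get heights for all four.

```bash
python3 -m pendant '[{"dx":0.036,"dy":0.0022,"dz":0.02,"rx":0,"ry":0,"rz":0,"hand":0.06},{"dx":0.036,"dy":0.0022,"dz":0.02,"rx":0,"ry":0,"rz":0,"hand":0.06},{"dx":0,"dy":0,"dz":0,"rx":0,"ry":0,"rz":0,"hand":0.06},{"dx":0,"dy":0,"dz":0,"rx":0,"ry":0,"rz":0,"hand":0.06}]'
python3 look.py w2
cat > m2.py <<'E'
from h import *
a,b=[np.load(f"pics/{n}.npy",allow_pickle=True).item() for n in("w1","w2")]
from itertools import product
def circ(d,X):
    u,v=map(int,proj(d,X));k=6;h=26
    c=cv2.resize(d["im"][v-h:v+h,u-h:u+h],None,fx=k,fy=k,interpolation=cv2.INTER_CUBIC)
    g=cv2.GaussianBlur(cv2.convertScaleAbs(c.max(2),alpha=2. if n=="black" else 1),(0,0),3)
    pr=d["fx"]*.0085/np.linalg.norm(d["P"]-X)*k
    o=cv2.HoughCircles(g,cv2.HOUGH_GRADIENT,1,200,param1=40,param2=8,minRadius=int(pr*.9),maxRadius=int(pr*1.12))
    if o is None: return (np.nan,np.nan),c
    x,y,r=o[0,0];cv2.circle(c,(int(x),int(y)),int(r),(255,0,255),1)
    return ((x+.5)/k-.5+u-h,(y+.5)/k-.5+v-h),c
V=[]
for n,xy in dict(blue=(.458,.0843),black=(.4594,.0395),red=(.4614,-.007),green=(.463,-.053)).items():
    X=np.array([*xy,.061]);p,c1=circ(a,X);r,c2=circ(b,X);V.append(np.vstack([c1,c2]))
    P,e=tri((a,*p),(b,*r));print(n,P.round(4),np.round(e,4),[plane(d,*x,.061)[:2].round(4) for d,x in((a,p),(b,r))])
cv2.imwrite("pics/c2.png",cv2.resize(np.hstack(V),None,fx=.64,fy=.64))
E
python3 m2.py
```

```text
clock: 3.02
position: [0.4571, 0.0858, 0.1902]
ee_rot: [-0.001, 0.69, 0.724, -0.001]
contact_force: [-0.1, -0.8, 0.3]
width: 0.0596
gripper_force: 0.0
[0.4571 0.0858 0.1902] y [ 0.999  0.048 -0.003] z [-0.003 -0.    -1.   ] 3.0167 0.059629626488410595 [ 0.04  0.14  1.79 -0.    1.21 -0.01]
blue [0.4581 0.0846 0.0633] [0.0001 0.0001] [array([0.4583, 0.0846]), array([0.458, 0.084])]
black [0.4596 0.0386 0.0547] [0.0001 0.0001] [array([0.4594, 0.0395]), array([0.4596, 0.0413])]
red [ 0.4612 -0.0068  0.0615] [0.0001 0.0001] [array([ 0.4614, -0.007 ]), array([ 0.4611, -0.0071])]
green [ 0.4633 -0.0392  0.0793] [0.0005 0.0005] [array([ 0.4633, -0.0468]), array([ 0.4644, -0.0533])]
```

View pics/c2.png

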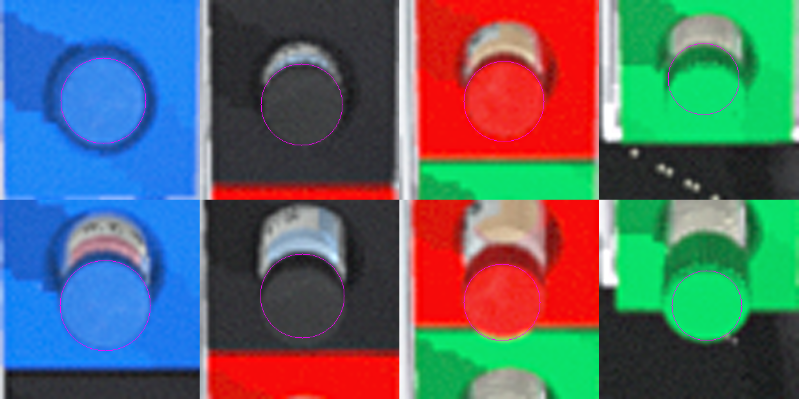

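The circle fits lie on all the caps except green in the first view. The tops triangulate to about z=0.061, which agrees with the text. I grasp blue.

```bash
python3 -m pendant '[{"dx":-0.0015,"dy":0.001,"dz":0.04,"rx":0,"ry":0,"rz":0,"hand":0.05},{"dx":0,"dy":0,"dz":0.04,"rx":0,"ry":0,"rz":0,"hand":0.05},{"dx":0,"dy":0,"dz":0.04,"rx":0,"ry":0,"rz":0,"hand":0.05},{"dx":0,"dy":0,"dz":0.02,"rx":0,"ry":0,"rz":0,"hand":0.05},{"dx":0,"dy":0,"dz":0.012,"rx":0,"ry":0,"rz":0,"hand":0.05},{"dx":0,"dy":0,"dz":0,"rx":0,"ry":0,"rz":0,"hand":0.05},{"dx":0,"dy":0,"dz":0,"rx":0,"ry":0,"rz":0,"hand":0.03},{"dx":0,"dy":0,"dz":0,"rx":0,"ry":0,"rz":0,"hand":0.01},{"dx":0,"dy":0,"dz":0,"rx":0,"ry":0,"rz":0,"hand":0.01},{"dx":0,"dy":0,"dz":0,"rx":0,"ry":0,"rz":0,"hand":0.01},{"dx":0,"dy":0,"dz":0,"rx":0,"ry":0,"rz":0,"hand":0.01},{"dx":0,"dy":0,"dz":0,"rx":0,"ry":0,"rz":0,"hand":0.01}]' 25
python3 look.py w3
```

```text
clock: 4.07
position: [0.4599, 0.0831, 0.0403]
ee_rot: [0.001, 0.692, 0.722, 0.001]
contact_force: [-1.3, -1.3, 7.4]
width: 0.0171
gripper_force: 24.3
[0.4599 0.0831 0.0403] y [0.999 0.044 0.002] z [ 0.002 -0.    -1.   ] 4.0667 0.0170554422288517 [ 0.03  0.31  2.01 -0.    0.82 -0.01]
```

```bash
python3 -m pendant '[{"dx":0,"dy":0,"dz":-0.005,"rx":0,"ry":0,"rz":0,"hand":0.01},{"dx":0,"dy":0,"dz":-0.015,"rx":0,"ry":0,"rz":0,"hand":0.01},{"dx":0,"dy":0,"dz":-0.025,"rx":0,"ry":0,"rz":0,"hand":0.01},{"dx":0,"dy":0,"dz":-0.035,"rx":0,"ry":0,"rz":0,"hand":0.01},{"dx":0,"dy":0,"dz":-0.035,"rx":0,"ry":0,"rz":0,"hand":0.01},{"dx":0,"dy":0,"dz":-0.025,"rx":0,"ry":0,"rz":0,"hand":0.01},{"dx":0,"dy":0,"dz":0,"rx":0,"ry":0,"rz":0,"hand":0.01}]'
python3 look.py w3
```

```text
clock: 4.7
position: [0.4632, 0.0834, 0.185]
ee_rot: [0.004, 0.692, 0.722, 0.004]
contact_force: [0.4, -0.1, -0.4]
width: 0.0173
gripper_force: 24.2
[0.4632 0.0834 0.185 ] y [0.999 0.044 0.012] z [ 0.012  0.001 -1.   ] 4.7 0.017251728138838053 [ 0.03  0.15  1.8   0.    1.18 -0.01]
```

View pics/w3.png

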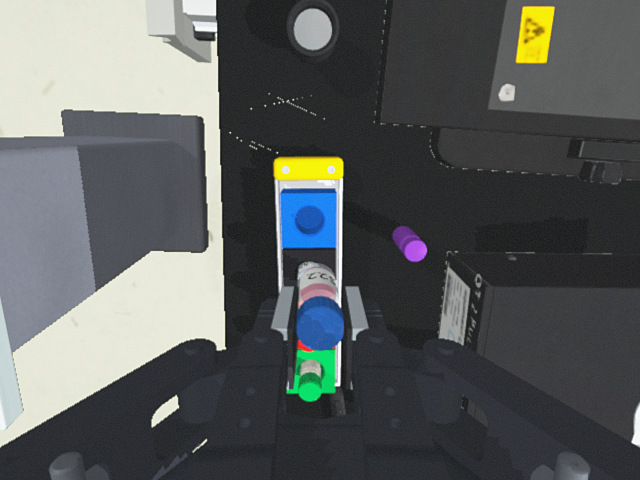

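The blue vial is held with its cap at (321,322), and the tool leans about 0.012 rad. I level it, carry it to the block and turn it there.

```bash
python3 -m pendant '[{"dx":-0.04,"dy":-0.0018,"dz":0,"rx":0.7,"ry":0,"rz":0,"hand":0.01},{"dx":-0.04,"dy":-0.0018,"dz":0,"rx":0,"ry":0,"rz":0,"hand":0.01},{"dx":-0.04,"dy":-0.0018,"dz":0,"rx":0,"ry":0,"rz":0,"hand":0.01},{"dx":-0.04,"dy":-0.0018,"dz":0,"rx":0,"ry":0,"rz":0,"hand":0.01},{"dx":-0.04,"dy":-0.0018,"dz":0,"rx":0,"ry":0,"rz":0,"hand":0.01},{"dx":-0.04,"dy":-0.0018,"dz":0,"rx":0,"ry":0,"rz":0,"hand":0.01},{"dx":-0.04,"dy":-0.0018,"dz":0,"rx":0,"ry":0,"rz":0,"hand":0.01},{"dx":-0.04,"dy":-0.0018,"dz":0,"rx":0,"ry":0,"rz":0,"hand":0.01},{"dx":-0.04,"dy":-0.0018,"dz":0,"rx":0,"ry":0,"rz":0,"hand":0.01},{"dx":-0.04,"dy":-0.0018,"dz":0,"rx":0,"ry":0,"rz":0,"hand":0.01},{"dx":0,"dy":0,"dz":0,"rx":0,"ry":0,"rz":3,"hand":0.01}]'
python3 -m pendant '[{"dx":0,"dy":0,"dz":0,"rx":0,"ry":0,"rz":7,"hand":0.01},{"dx":0,"dy":0,"dz":0,"rx":0,"ry":0,"rz":7,"hand":0.01},{"dx":0,"dy":0,"dz":0,"rx":0,"ry":0,"rz":7,"hand":0.01},{"dx":0,"dy":0,"dz":0,"rx":0,"ry":0,"rz":7,"hand":0.01},{"dx":0,"dy":0,"dz":0,"rx":0,"ry":0,"rz":7,"hand":0.01},{"dx":0,"dy":0,"dz":0,"rx":0,"ry":0,"rz":7,"hand":0.01},{"dx":0,"dy":0,"dz":0,"rx":0,"ry":0,"rz":7,"hand":0.01},{"dx":0,"dy":0,"dz":0,"rx":0,"ry":0,"rz":7,"hand":0.01},{"dx":0,"dy":0,"dz":0,"rx":0,"ry":0,"rz":7,"hand":0.01},{"dx":0,"dy":0,"dz":0,"rx":0,"ry":0,"rz":7,"hand":0.01},{"dx":0,"dy":0,"dz":0,"rx":0,"ry":0,"rz":7,"hand":0.01},{"dx":0,"dy":0,"dz":0,"rx":0,"ry":0,"rz":7,"hand":0.01}]'
python3 -m pendant '[{"dx":0,"dy":0,"dz":0,"rx":0,"ry":0,"rz":0,"hand":0.01},{"dx":0,"dy":0,"dz":0,"rx":0,"ry":0,"rz":0,"hand":0.01}]'
python3 look.py w4
```

```text
clock: 5.67
position: [0.4584, -0.3248, 0.1775]
ee_rot: [-0.003, 0.712, 0.702, -0.006]
contact_force: [0.7, 0.5, -1.0]
width: 0.0169
gripper_force: 24.2
clock: 6.67
position: [0.4579, -0.3165, 0.1776]
ee_rot: [-0.001, 0.999, 0.045, -0.007]
contact_force: [0.4, 0.9, -0.5]
width: 0.0172
gripper_force: 24.2
clock: 6.83
position: [0.4581, -0.3167, 0.1781]
ee_rot: [-0.001, 0.999, 0.049, -0.007]
contact_force: [-0.0, -1.1, -0.3]
width: 0.0169
gripper_force: 24.2
[ 0.4581 -0.3167  0.1781] y [ 0.099 -0.995 -0.003] z [-0.014  0.001 -1.   ] 6.8333 0.016900719863023706 [-0.72  0.29  1.62 -0.01  1.24  0.75]
```

View pics/w4.png

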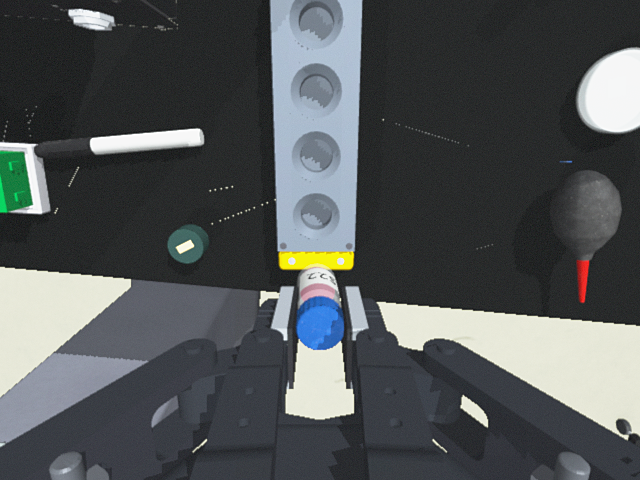

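The wrist view shows the block lined up with the image: wells at (317,214), (316,155), (316,90) and (316,22), and the yellow end at (316,261). The blue vial is held at (320,322). Now I measure the wells from the wrist and top views.

```bash
cat > m3.py <<'E'
from h import *
w=np.load("pics/w4.npy",allow_pickle=True).item();t=grab("top")
def circ(d,X,rm):
    u,v=map(int,np.round(proj(d,X)));k=4;pr=d["fx"]*rm/np.linalg.norm(d["P"]-X);h=int(pr*1.6)
    if v-h<0: return (np.nan,np.nan,np.nan)
    g=cv2.resize(d["im"][v-h:v+h,u-h:u+h],None,fx=k,fy=k,interpolation=cv2.INTER_CUBIC)
    g=cv2.GaussianBlur(cv2.cvtColor(g,cv2.COLOR_BGR2GRAY),(0,0),2)
    o=cv2.HoughCircles(g,cv2.HOUGH_GRADIENT,1,500,param1=40,param2=8,minRadius=int(pr*k*.88),maxRadius=int(pr*k*1.08))
    if o is None: return (np.nan,)*3
    x,y,r=o[0,0];return (x+.5)/k-.5+u-h,(y+.5)/k-.5+v-h,r/k*np.linalg.norm(d["P"]-X)/d["fx"]
for X in((.463,-.316),(.5066,-.312),(.5552,-.306),(.5997,-.3036)):
    X=np.array([*X,.028]);a,b=circ(w,X,.0185),circ(t,X,.0185)
    P,e=tri((w,*a[:2]),(t,*b[:2]))
    print(np.round(a,4),np.round(b,4),P.round(4),np.round(e,4),plane(w,*a[:2],.028)[:2].round(4),plane(t,*b[:2],.028)[:2].round(4))
# block outline, wrist
g=cv2.cvtColor(w["im"],cv2.COLOR_BGR2HSV);m=cv2.inRange(g,np.array([22,120,100]),np.array([34,255,255]))
c=max(cv2.findContours(m,0,1)[0],key=cv2.contourArea);print(cv2.minAreaRect(c),plane(w,*cv2.minAreaRect(c)[0],.028))
E
python3 m3.py
```

```text
[3.1550e+02 2.1625e+02 1.8500e-02] [4.375e+02 2.895e+02 1.960e-02] [ 0.4627 -0.3133  0.0333] [0.001 0.001] [ 0.4622 -0.3126] [ 0.4623 -0.3154]
[3.1575e+02 1.5575e+02 1.8900e-02] [4.3350e+02 2.5975e+02 1.8200e-02] [ 0.5086 -0.3086  0.0315] [0.0005 0.0005] [ 0.5087 -0.3083] [ 0.5085 -0.3097]
[3.155e+02 8.800e+01 1.940e-02] [4.3050e+02 2.3075e+02 1.8200e-02] [ 0.5544 -0.304   0.0337] [0.0012 0.0012] [ 0.5561 -0.3036] [ 0.554  -0.3055]
[nan nan nan] [4.2725e+02 2.0175e+02 1.8100e-02] [nan nan nan] [nan nan] [nan nan] [ 0.6001 -0.3009]
((315.5, 260.5), (17.0, 75.0), 90.0) [ 0.42529525 -0.316151    0.028     ]
```

```bash
python3 -m pendant '[{"dx":0.0046,"dy":-0.0023,"dz":0,"rx":0,"ry":0.8,"rz":0,"hand":0.01},{"dx":0,"dy":0,"dz":0,"rx":0,"ry":0,"rz":0,"hand":0.01},{"dx":0,"dy":0,"dz":0.03,"rx":0,"ry":0,"rz":0,"hand":0.01},{"dx":0,"dy":0,"dz":0.03,"rx":0,"ry":0,"rz":0,"hand":0.01},{"dx":0,"dy":0,"dz":0.02,"rx":0,"ry":0,"rz":0,"hand":0.01},{"dx":0,"dy":0,"dz":0.01,"rx":0,"ry":0,"rz":0,"hand":0.01},{"dx":0,"dy":0,"dz":0,"rx":0,"ry":0,"rz":0,"hand":0.01},{"dx":0,"dy":0,"dz":0,"rx":0,"ry":0,"rz":0,"hand":0.01}]'
python3 look.py w5
```

```text
clock: 7.6
position: [0.4634, -0.3147, 0.0896]
ee_rot: [-0.0, 0.999, 0.048, 0.001]
contact_force: [0.6, -0.7, -0.1]
width: 0.0171
gripper_force: 24.2
[ 0.4634 -0.3147  0.0896] y [ 0.096 -0.995 -0.001] z [ 0.002  0.001 -1.   ] 7.6 0.017123321918568343 [-0.72  0.37  1.75  0.    1.02  0.75]
```

View pics/w5.png

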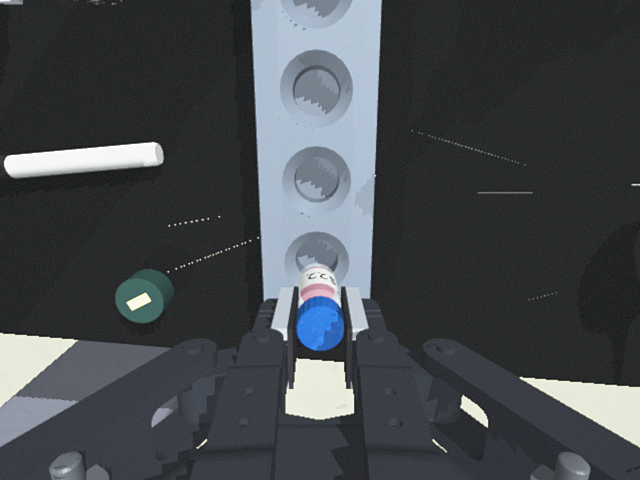

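The wrist view shows well 1 at (316,258) directly under the vial, offset about 1 mm. I lower the vial.

```bash
python3 -m pendant '[{"dx":-0.0005,"dy":-0.0008,"dz":0.015,"rx":0,"ry":-0.1,"rz":0,"hand":0.01},{"dx":0,"dy":0,"dz":0.012,"rx":0,"ry":0,"rz":0,"hand":0.01},{"dx":0,"dy":0,"dz":0.01,"rx":0,"ry":0,"rz":0,"hand":0.01},{"dx":0,"dy":0,"dz":0.008,"rx":0,"ry":0,"rz":0,"hand":0.01},{"dx":0,"dy":0,"dz":0.005,"rx":0,"ry":0,"rz":0,"hand":0.01},{"dx":0,"dy":0,"dz":0.003,"rx":0,"ry":0,"rz":0,"hand":0.01},{"dx":0,"dy":0,"dz":0,"rx":0,"ry":0,"rz":0,"hand":0.01},{"dx":0,"dy":0,"dz":0,"rx":0,"ry":0,"rz":0,"hand":0.01}]'
```

```text
clock: 8.32
position: [0.4628, -0.3139, 0.0367]
ee_rot: [-0.0, 0.999, 0.048, 0.0]
contact_force: [-1.7, 0.0, 0.7]
width: 0.0171
gripper_force: 24.2
```

```bash
python3 -m pendant '[{"dx":0,"dy":0,"dz":0.002,"rx":0,"ry":0,"rz":0,"hand":0.01},{"dx":0,"dy":0,"dz":0,"rx":0,"ry":0,"rz":0,"hand":0.01},{"dx":0,"dy":0,"dz":0,"rx":0,"ry":0,"rz":0,"hand":0.02},{"dx":0,"dy":0,"dz":0,"rx":0,"ry":0,"rz":0,"hand":0.024},{"dx":0,"dy":0,"dz":0,"rx":0,"ry":0,"rz":0,"hand":0.03},{"dx":0,"dy":0,"dz":0,"rx":0,"ry":0,"rz":0,"hand":0.04},{"dx":0,"dy":0,"dz":-0.01,"rx":0,"ry":0,"rz":0,"hand":0.045},{"dx":0,"dy":0,"dz":-0.03,"rx":0,"ry":0,"rz":0,"hand":0.045},{"dx":0,"dy":0,"dz":-0.04,"rx":0,"ry":0,"rz":0,"hand":0.045},{"dx":0,"dy":0,"dz":-0.04,"rx":0,"ry":0,"rz":0,"hand":0.045},{"dx":0,"dy":0,"dz":0,"rx":0,"ry":0,"rz":0,"hand":0.045},{"dx":0,"dy":0,"dz":0,"rx":0,"ry":0,"rz":0,"hand":0.045}]'
python3 look.py w6
```

```text
clock: 9.32
position: [0.4642, -0.3151, 0.1581]
ee_rot: [0.002, 0.999, 0.048, 0.003]
contact_force: [-0.0, 0.5, -0.4]
width: 0.0447
gripper_force: 0.0
[ 0.4642 -0.3151  0.1581] y [ 0.096 -0.995  0.005] z [ 0.006 -0.004 -1.   ] 9.3167 0.04471701673482069 [-0.72  0.3   1.66  0.    1.18  0.75]
```

View pics/w6.png

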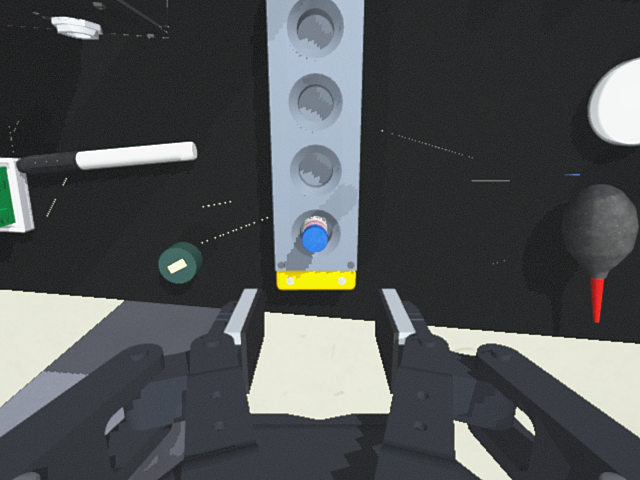

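The blue vial stands in well 1 with its cap at (315,239). I go back for black.

```bash
python3 -m pendant '[{"dx":0.0033,"dy":-0.0392,"dz":0,"rx":0.25,"ry":-0.35,"rz":0,"hand":0.05},{"dx":0.0033,"dy":-0.0392,"dz":0,"rx":0,"ry":0,"rz":0,"hand":0.05},{"dx":0.0033,"dy":-0.0392,"dz":0,"rx":0,"ry":0,"rz":0,"hand":0.05},{"dx":0.0033,"dy":-0.0392,"dz":0,"rx":0,"ry":0,"rz":0,"hand":0.05},{"dx":0.0033,"dy":-0.0392,"dz":0,"rx":0,"ry":0,"rz":0,"hand":0.05},{"dx":0.0033,"dy":-0.0392,"dz":0,"rx":0,"ry":0,"rz":0,"hand":0.05},{"dx":0.0033,"dy":-0.0392,"dz":0,"rx":0,"ry":0,"rz":0,"hand":0.05},{"dx":0.0033,"dy":-0.0392,"dz":0,"rx":0,"ry":0,"rz":0,"hand":0.05},{"dx":0.0033,"dy":-0.0392,"dz":0,"rx":0,"ry":0,"rz":0,"hand":0.05},{"dx":0,"dy":0,"dz":0,"rx":0,"ry":0,"rz":-3.2,"hand":0.05}]'
python3 -m pendant '[{"dx":0,"dy":0,"dz":0,"rx":0,"ry":0,"rz":-7,"hand":0.05},{"dx":0,"dy":0,"dz":0,"rx":0,"ry":0,"rz":-7,"hand":0.05},{"dx":0,"dy":0,"dz":0,"rx":0,"ry":0,"rz":-7,"hand":0.05},{"dx":0,"dy":0,"dz":0,"rx":0,"ry":0,"rz":-7,"hand":0.05},{"dx":0,"dy":0,"dz":0,"rx":0,"ry":0,"rz":-7,"hand":0.05},{"dx":0,"dy":0,"dz":0,"rx":0,"ry":0,"rz":-7,"hand":0.05},{"dx":0,"dy":0,"dz":0,"rx":0,"ry":0,"rz":-7,"hand":0.05},{"dx":0,"dy":0,"dz":0,"rx":0,"ry":0,"rz":-7,"hand":0.05},{"dx":0,"dy":0,"dz":0,"rx":0,"ry":0,"rz":-7,"hand":0.05},{"dx":0,"dy":0,"dz":0,"rx":0,"ry":0,"rz":-7,"hand":0.05},{"dx":0,"dy":0,"dz":0,"rx":0,"ry":0,"rz":-7,"hand":0.05},{"dx":0,"dy":0,"dz":0,"rx":0,"ry":0,"rz":-7,"hand":0.05}]'
python3 -m pendant '[{"dx":0,"dy":0,"dz":0,"rx":0,"ry":0,"rz":0,"hand":0.05},{"dx":0,"dy":0,"dz":0,"rx":0,"ry":0,"rz":0,"hand":0.05},{"dx":0,"dy":0,"dz":0,"rx":0,"ry":0,"rz":0,"hand":0.05}]'
cat > go.py <<'E'
import sys
from h import *
# go.py x y yaw_of_tool_y_deg : shift and turns in tool axes to target
X=np.array([float(sys.argv[1]),float(sys.argv[2])]);s=manip.get_state();r=q(s["ee_rot"]).as_matrix()
a=np.radians(float(sys.argv[3]));y=np.array([np.cos(a),np.sin(a),0]);z=np.array([0,0,-1.]);T=np.c_[np.cross(y,z),y,z]
print(s["position"].round(4),"clock",s["clock"],"w",s["width"])
print("shift",(r.T@np.array([*(X-s["position"][:2]),0])).round(4),"turn",np.degrees(R.from_matrix(r.T@T).as_rotvec()).round(2))
E
python3 go.py .4595 .0393 2.4
```

```text
clock: 10.2
position: [0.4559, 0.0468, 0.1543]
ee_rot: [-0.005, 0.997, 0.079, -0.005]
contact_force: [0.1, 0.2, 0.5]
width: 0.0496
gripper_force: 0.0
clock: 11.2
position: [0.4569, 0.0403, 0.1541]
ee_rot: [-0.006, 0.688, 0.726, -0.002]
contact_force: [0.1, -0.3, 0.5]
width: 0.05
gripper_force: 0.0
clock: 11.45
position: [0.4578, 0.0403, 0.155]
ee_rot: [-0.005, 0.691, 0.723, -0.001]
contact_force: [-0.3, -0.5, 0.4]
width: 0.05
gripper_force: 0.0
[0.4578 0.0403 0.155 ] clock 11.45 w 0.05000324746941468
shift [-0.0011  0.0017 -0.    ] turn [-0.48 -0.29  0.13]
```

```bash
python3 -m pendant '[{"dx":-0.0011,"dy":0.0017,"dz":0,"rx":-0.5,"ry":-0.3,"rz":0.1,"hand":0.05},{"dx":0,"dy":0,"dz":0.03,"rx":0,"ry":0,"rz":0,"hand":0.05},{"dx":0,"dy":0,"dz":0.03,"rx":0,"ry":0,"rz":0,"hand":0.05},{"dx":0,"dy":0,"dz":0.02,"rx":0,"ry":0,"rz":0,"hand":0.05},{"dx":0,"dy":0,"dz":0.015,"rx":0,"ry":0,"rz":0,"hand":0.05},{"dx":0,"dy":0,"dz":0,"rx":0,"ry":0,"rz":0,"hand":0.05},{"dx":0,"dy":0,"dz":0,"rx":0,"ry":0,"rz":0,"hand":0.05}]'
python3 look.py w7; python3 go.py .4595 .0393 2.4
python3 - <<'E'
from h import *
w=np.load("pics/w7.npy",allow_pickle=True).item()
for n,X in dict(black=(.4595,.0393),red=(.461,-.007)).items(): print(n,np.round(proj(w,[*X,.061]),1))
E
```

```text
clock: 12.03
position: [0.46, 0.0392, 0.0604]
ee_rot: [0.0, 0.691, 0.723, 0.0]
contact_force: [0.1, -0.2, 0.8]
width: 0.05
gripper_force: 0.0
[0.46   0.0392 0.0604] y [0.999 0.044 0.001] z [ 0.001 -0.    -1.   ] 12.0333 0.050002905896865686 [-0.07  0.28  1.99 -0.    0.87 -0.11]
[0.4609 0.0391 0.0613] clock 12.0833 w 0.04950008423400625
shift [ 0.0002 -0.0014 -0.    ] turn [0.18 0.03 0.14]
black [314.8 307.7]
red [313.9 402.6]
```

View pics/w7.png

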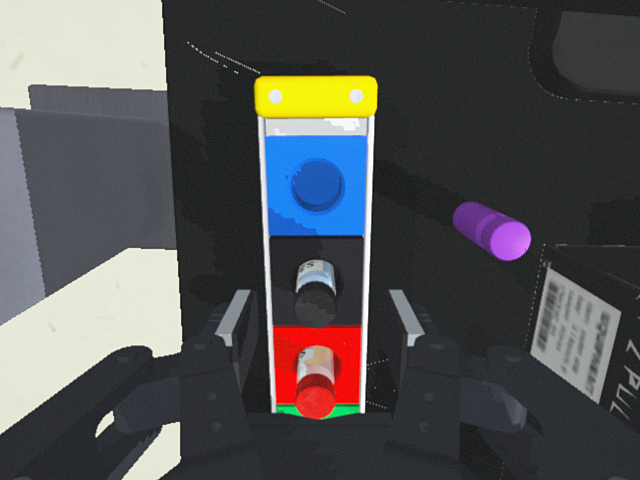

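The black cap is at (316,305), as predicted. The finger midline is at column 320, so I shift 1 mm and grip. The empty blue holder is at (317,185).

```bash
python3 -m pendant '[{"dx":0,"dy":-0.0012,"dz":0.012,"rx":0.1,"ry":0,"rz":0,"hand":0.05},{"dx":0,"dy":0,"dz":0.009,"rx":0,"ry":0,"rz":0,"hand":0.05},{"dx":0,"dy":0,"dz":0,"rx":0,"ry":0,"rz":0,"hand":0.035},{"dx":0,"dy":0,"dz":0,"rx":0,"ry":0,"rz":0,"hand":0.025},{"dx":0,"dy":0,"dz":0,"rx":0,"ry":0,"rz":0,"hand":0.01},{"dx":0,"dy":0,"dz":0,"rx":0,"ry":0,"rz":0,"hand":0.01},{"dx":0,"dy":0,"dz":0,"rx":0,"ry":0,"rz":0,"hand":0.01},{"dx":0,"dy":0,"dz":0,"rx":0,"ry":0,"rz":0,"hand":0.01},{"dx":0,"dy":0,"dz":0,"rx":0,"ry":0,"rz":0,"hand":0.01}]' 25
python3 -m pendant '[{"dx":0,"dy":0,"dz":-0.008,"rx":0,"ry":0,"rz":0,"hand":0.01},{"dx":0,"dy":0,"dz":-0.015,"rx":0,"ry":0,"rz":0,"hand":0.01},{"dx":0,"dy":0,"dz":-0.025,"rx":0,"ry":0,"rz":0,"hand":0.01},{"dx":0,"dy":0,"dz":-0.035,"rx":0,"ry":0,"rz":0,"hand":0.01},{"dx":0,"dy":0,"dz":-0.03,"rx":0,"ry":0,"rz":0,"hand":0.01},{"dx":0,"dy":0,"dz":-0.015,"rx":0,"ry":0,"rz":0,"hand":0.01},{"dx":0,"dy":0,"dz":0,"rx":0,"ry":0,"rz":0,"hand":0.01}]'
python3 go.py .5086 -.309 2.4
```

```text
clock: 12.83
position: [0.4597, 0.0391, 0.0403]
ee_rot: [0.001, 0.691, 0.723, 0.0]
contact_force: [-0.5, -0.7, 2.3]
width: 0.0169
gripper_force: 25.4
clock: 13.42
position: [0.4619, 0.0391, 0.1721]
ee_rot: [0.004, 0.691, 0.723, 0.003]
contact_force: [-0.0, -0.2, -0.3]
width: 0.0168
gripper_force: 25.3
[0.4619 0.0391 0.1721] clock 13.4167 w 0.01683906371709521
shift [-0.3498  0.031   0.0008] turn [0.54 0.08 0.18]
```

```bash
python3 -m pendant '[{"dx":-0.0389,"dy":0.0034,"dz":0,"rx":0.5,"ry":0,"rz":0,"hand":0.01},{"dx":-0.0389,"dy":0.0034,"dz":0,"rx":0,"ry":0,"rz":0,"hand":0.01},{"dx":-0.0389,"dy":0.0034,"dz":0,"rx":0,"ry":0,"rz":0,"hand":0.01},{"dx":-0.0389,"dy":0.0034,"dz":0,"rx":0,"ry":0,"rz":0,"hand":0.01},{"dx":-0.0389,"dy":0.0034,"dz":0,"rx":0,"ry":0,"rz":0,"hand":0.01},{"dx":-0.0389,"dy":0.0034,"dz":0,"rx":0,"ry":0,"rz":0,"hand":0.01},{"dx":-0.0389,"dy":0.0034,"dz":0,"rx":0,"ry":0,"rz":0,"hand":0.01},{"dx":-0.0389,"dy":0.0034,"dz":0,"rx":0,"ry":0,"rz":0,"hand":0.01},{"dx":-0.0389,"dy":0.0034,"dz":0,"rx":0,"ry":0,"rz":0,"hand":0.01},{"dx":0,"dy":0,"dz":0,"rx":0,"ry":0,"rz":3,"hand":0.01}]'
python3 -m pendant '[{"dx":0,"dy":0,"dz":0,"rx":0,"ry":0,"rz":7,"hand":0.01},{"dx":0,"dy":0,"dz":0,"rx":0,"ry":0,"rz":7,"hand":0.01},{"dx":0,"dy":0,"dz":0,"rx":0,"ry":0,"rz":7,"hand":0.01},{"dx":0,"dy":0,"dz":0,"rx":0,"ry":0,"rz":7,"hand":0.01},{"dx":0,"dy":0,"dz":0,"rx":0,"ry":0,"rz":7,"hand":0.01},{"dx":0,"dy":0,"dz":0,"rx":0,"ry":0,"rz":7,"hand":0.01},{"dx":0,"dy":0,"dz":0,"rx":0,"ry":0,"rz":7,"hand":0.01},{"dx":0,"dy":0,"dz":0,"rx":0,"ry":0,"rz":7,"hand":0.01},{"dx":0,"dy":0,"dz":0,"rx":0,"ry":0,"rz":7,"hand":0.01},{"dx":0,"dy":0,"dz":0,"rx":0,"ry":0,"rz":7,"hand":0.01},{"dx":0,"dy":0,"dz":0,"rx":0,"ry":0,"rz":7,"hand":0.01},{"dx":0,"dy":0,"dz":0,"rx":0,"ry":0,"rz":7,"hand":0.01}]'
python3 -m pendant '[{"dx":0,"dy":0,"dz":0,"rx":0,"ry":0,"rz":0,"hand":0.01},{"dx":0,"dy":0,"dz":0,"rx":0,"ry":0,"rz":0,"hand":0.01},{"dx":0,"dy":0,"dz":0,"rx":0,"ry":0,"rz":0,"hand":0.01}]'
python3 go.py .5086 -.309 -84.3
```

```text
clock: 14.25
position: [0.5062, -0.3168, 0.1662]
ee_rot: [-0.001, 0.712, 0.703, -0.005]
contact_force: [0.7, -0.1, 0.8]
width: 0.0164
gripper_force: 25.3
clock: 15.25
position: [0.5047, -0.3086, 0.1663]
ee_rot: [-0.001, 0.999, 0.046, -0.005]
contact_force: [-0.9, -0.5, -0.4]
width: 0.017
gripper_force: 25.3
clock: 15.5
position: [0.5052, -0.3089, 0.1671]
ee_rot: [-0.0, 0.999, 0.05, -0.005]
contact_force: [0.0, 0.3, -0.0]
width: 0.0165
gripper_force: 25.3
[ 0.5052 -0.3089  0.1671] clock 15.5 w 0.016473813482260024
shift [ 0.0034  0.0004 -0.    ] turn [-0.05  0.52  0.03]
```

```bash
python3 -m pendant '[{"dx":0.0034,"dy":0.0004,"dz":0,"rx":0,"ry":0.5,"rz":0,"hand":0.01},{"dx":0,"dy":0,"dz":0.03,"rx":0,"ry":0,"rz":0,"hand":0.01},{"dx":0,"dy":0,"dz":0.03,"rx":0,"ry":0,"rz":0,"hand":0.01},{"dx":0,"dy":0,"dz":0.02,"rx":0,"ry":0,"rz":0,"hand":0.01},{"dx":0,"dy":0,"dz":0.01,"rx":0,"ry":0,"rz":0,"hand":0.01},{"dx":0,"dy":0,"dz":0,"rx":0,"ry":0,"rz":0,"hand":0.01},{"dx":0,"dy":0,"dz":0,"rx":0,"ry":0,"rz":0,"hand":0.01}]'
python3 go.py .5086 -.309 -84.3
```

```text
clock: 16.08
position: [0.5093, -0.3094, 0.0779]
ee_rot: [0.0, 0.999, 0.049, 0.0]
contact_force: [-0.4, 0.1, 0.0]
width: 0.0169
gripper_force: 25.3
[ 0.5093 -0.3094  0.0779] clock 16.0833 w 0.01688858218002712
shift [-0.0007 -0.0005 -0.    ] turn [ 0.   -0.05 -0.09]
```

```bash
python3 -m pendant '[{"dx":-0.0007,"dy":-0.0005,"dz":0.012,"rx":0,"ry":0,"rz":0,"hand":0.01},{"dx":0,"dy":0,"dz":0.01,"rx":0,"ry":0,"rz":0,"hand":0.01},{"dx":0,"dy":0,"dz":0.01,"rx":0,"ry":0,"rz":0,"hand":0.01},{"dx":0,"dy":0,"dz":0.006,"rx":0,"ry":0,"rz":0,"hand":0.01},{"dx":0,"dy":0,"dz":0.004,"rx":0,"ry":0,"rz":0,"hand":0.01},{"dx":0,"dy":0,"dz":0.0015,"rx":0,"ry":0,"rz":0,"hand":0.01},{"dx":0,"dy":0,"dz":0,"rx":0,"ry":0,"rz":0,"hand":0.01},{"dx":0,"dy":0,"dz":0,"rx":0,"ry":0,"rz":0,"hand":0.01}]'
```

```text
clock: 16.75
position: [0.5086, -0.309, 0.0345]
ee_rot: [0.0, 0.999, 0.049, 0.001]
contact_force: [-0.2, 0.5, 0.7]
width: 0.0168
gripper_force: 25.4
```

```bash
python3 -m pendant '[{"dx":0,"dy":0,"dz":0,"rx":0,"ry":0,"rz":0,"hand":0.02},{"dx":0,"dy":0,"dz":0,"rx":0,"ry":0,"rz":0,"hand":0.024},{"dx":0,"dy":0,"dz":0,"rx":0,"ry":0,"rz":0,"hand":0.03},{"dx":0,"dy":0,"dz":0,"rx":0,"ry":0,"rz":0,"hand":0.04},{"dx":0,"dy":0,"dz":-0.01,"rx":0,"ry":0,"rz":0,"hand":0.045},{"dx":0,"dy":0,"dz":-0.03,"rx":0,"ry":0,"rz":0,"hand":0.045},{"dx":0,"dy":0,"dz":-0.04,"rx":0,"ry":0,"rz":0,"hand":0.045},{"dx":0,"dy":0,"dz":-0.04,"rx":0,"ry":0,"rz":0,"hand":0.045},{"dx":0,"dy":0,"dz":0,"rx":0,"ry":0,"rz":0,"hand":0.045}]'
python3 look.py w8; python3 go.py .461 -.007 -84.3
python3 - <<'E'
from h import *
w=np.load("pics/w8.npy",allow_pickle=True).item()
for X in((.4624,-.314),(.5086,-.309)):
    u,v=proj(w,[*X,.055]);print(u,v,w["im"][int(v)-12:int(v)+13:4,int(u)-12:int(u)+13:4].max(2))
E
```

```text
clock: 17.5
position: [0.5125, -0.3121, 0.1636]
ee_rot: [0.005, 0.999, 0.049, 0.007]
contact_force: [2.3, -1.0, 1.1]
width: 0.0448
gripper_force: 0.0
[ 0.5125 -0.3121  0.1636] y [ 0.097 -0.995  0.012] z [ 0.014 -0.01  -1.   ] 17.5 0.04481769967650529 [-0.66  0.35  1.57  0.    1.2   0.81]
[ 0.511  -0.311   0.1602] clock 17.55 w 0.045069030525583656
shift [-0.0202 -0.3074 -0.0027] turn [ 0.46 -0.53 -0.12]
313.91278430642313 307.18382296811416 [[125 238 240 240 238 181  91]
 [230 237 238 237 236 241 180]
 [240 235 237 237 237 238 184]
 [245 235 236 237 236 237 190]
 [128 238 234 233 231 187 196]
 [146 143 170 203 197 196 196]
 [144 141 199 200 199 196 201]]
312.97467808030564 245.5020295172644 [[132  87  60  65  68  72 172]
 [122  70  72  73  74  69 102]
 [ 48  71  71  64  70  68  59]
 [ 66  64  67  68  68  69  65]
 [113  65  64  62  61  66 134]
 [121  76  63  60  62  76 186]
 [145 125 126 189 203 194 201]]
```

```bash
python3 -m pendant '[{"dx":-0.0025,"dy":-0.0384,"dz":0,"rx":0.4,"ry":-0.5,"rz":0,"hand":0.05},{"dx":-0.0025,"dy":-0.0384,"dz":0,"rx":0,"ry":0,"rz":0,"hand":0.05},{"dx":-0.0025,"dy":-0.0384,"dz":0,"rx":0,"ry":0,"rz":0,"hand":0.05},{"dx":-0.0025,"dy":-0.0384,"dz":0,"rx":0,"ry":0,"rz":0,"hand":0.05},{"dx":-0.0025,"dy":-0.0384,"dz":0,"rx":0,"ry":0,"rz":0,"hand":0.05},{"dx":-0.0025,"dy":-0.0384,"dz":0,"rx":0,"ry":0,"rz":0,"hand":0.05},{"dx":-0.0025,"dy":-0.0384,"dz":0,"rx":0,"ry":0,"rz":0,"hand":0.05},{"dx":-0.0025,"dy":-0.0384,"dz":0,"rx":0,"ry":0,"rz":0,"hand":0.05},{"dx":0,"dy":0,"dz":0,"rx":0,"ry":0,"rz":-3,"hand":0.05}]'
python3 -m pendant '[{"dx":0,"dy":0,"dz":0,"rx":0,"ry":0,"rz":-7,"hand":0.05},{"dx":0,"dy":0,"dz":0,"rx":0,"ry":0,"rz":-7,"hand":0.05},{"dx":0,"dy":0,"dz":0,"rx":0,"ry":0,"rz":-7,"hand":0.05},{"dx":0,"dy":0,"dz":0,"rx":0,"ry":0,"rz":-7,"hand":0.05},{"dx":0,"dy":0,"dz":0,"rx":0,"ry":0,"rz":-7,"hand":0.05},{"dx":0,"dy":0,"dz":0,"rx":0,"ry":0,"rz":-7,"hand":0.05},{"dx":0,"dy":0,"dz":0,"rx":0,"ry":0,"rz":-7,"hand":0.05},{"dx":0,"dy":0,"dz":0,"rx":0,"ry":0,"rz":-7,"hand":0.05},{"dx":0,"dy":0,"dz":0,"rx":0,"ry":0,"rz":-7,"hand":0.05},{"dx":0,"dy":0,"dz":0,"rx":0,"ry":0,"rz":-7,"hand":0.05},{"dx":0,"dy":0,"dz":0,"rx":0,"ry":0,"rz":-7,"hand":0.05},{"dx":0,"dy":0,"dz":0,"rx":0,"ry":0,"rz":-7,"hand":0.05}]'
python3 -m pendant '[{"dx":0,"dy":0,"dz":0,"rx":0,"ry":0,"rz":0,"hand":0.05},{"dx":0,"dy":0,"dz":0,"rx":0,"ry":0,"rz":0,"hand":0.05},{"dx":0,"dy":0,"dz":0,"rx":0,"ry":0,"rz":0,"hand":0.05}]'
python3 go.py .461 -.007 2.4
```

```text
clock: 18.3
position: [0.455, 0.0012, 0.1556]
ee_rot: [-0.006, 0.997, 0.078, -0.006]
contact_force: [-0.1, -0.8, 0.3]
width: 0.0499
gripper_force: 0.0
clock: 19.3
position: [0.4575, -0.0049, 0.1556]
ee_rot: [-0.006, 0.689, 0.725, -0.001]
contact_force: [0.7, 0.3, -0.5]
width: 0.0499
gripper_force: 0.0
clock: 19.55
position: [0.4581, -0.005, 0.1559]
ee_rot: [-0.006, 0.692, 0.722, -0.001]
contact_force: [-0.2, 0.1, -0.6]
width: 0.0501
gripper_force: 0.0
[ 0.4581 -0.005   0.1559] clock 19.55 w 0.05010120046102428
shift [-0.0022  0.0028 -0.    ] turn [-0.53 -0.38  0.03]
```

```bash
python3 -m pendant '[{"dx":-0.0022,"dy":0.0028,"dz":0,"rx":-0.5,"ry":-0.4,"rz":0,"hand":0.05},{"dx":0,"dy":0,"dz":0.03,"rx":0,"ry":0,"rz":0,"hand":0.05},{"dx":0,"dy":0,"dz":0.03,"rx":0,"ry":0,"rz":0,"hand":0.05},{"dx":0,"dy":0,"dz":0.02,"rx":0,"ry":0,"rz":0,"hand":0.05},{"dx":0,"dy":0,"dz":0.015,"rx":0,"ry":0,"rz":0,"hand":0.05},{"dx":0,"dy":0,"dz":0,"rx":0,"ry":0,"rz":0,"hand":0.05},{"dx":0,"dy":0,"dz":0,"rx":0,"ry":0,"rz":0,"hand":0.05}]'
python3 look.py w9; python3 go.py .461 -.007 2.4
```

```text
clock: 20.13
position: [0.461, -0.0071, 0.0608]
ee_rot: [-0.0, 0.691, 0.723, -0.001]
contact_force: [0.4, 0.3, 0.2]
width: 0.0507
gripper_force: 0.0
[ 0.461  -0.0071  0.0608] y [ 0.999  0.044 -0.001] z [-0.001 -0.    -1.   ] 20.1333 0.050673017770397275 [-0.17  0.28  1.99 -0.    0.87 -0.21]
[ 0.4619 -0.0073  0.0617] clock 20.1833 w 0.05000071845570217
shift [ 0.0003 -0.0009 -0.    ] turn [0.06 0.04 0.15]
```

```bash
python3 -m pendant '[{"dx":0.0003,"dy":-0.0009,"dz":0.012,"rx":0,"ry":0,"rz":0,"hand":0.05},{"dx":0,"dy":0,"dz":0.009,"rx":0,"ry":0,"rz":0,"hand":0.05},{"dx":0,"dy":0,"dz":0,"rx":0,"ry":0,"rz":0,"hand":0.035},{"dx":0,"dy":0,"dz":0,"rx":0,"ry":0,"rz":0,"hand":0.025},{"dx":0,"dy":0,"dz":0,"rx":0,"ry":0,"rz":0,"hand":0.01},{"dx":0,"dy":0,"dz":0,"rx":0,"ry":0,"rz":0,"hand":0.01},{"dx":0,"dy":0,"dz":0,"rx":0,"ry":0,"rz":0,"hand":0.01},{"dx":0,"dy":0,"dz":0,"rx":0,"ry":0,"rz":0,"hand":0.01},{"dx":0,"dy":0,"dz":0,"rx":0,"ry":0,"rz":0,"hand":0.01}]' 25
python3 -m pendant '[{"dx":0,"dy":0,"dz":-0.008,"rx":0,"ry":0,"rz":0,"hand":0.01},{"dx":0,"dy":0,"dz":-0.015,"rx":0,"ry":0,"rz":0,"hand":0.01},{"dx":0,"dy":0,"dz":-0.025,"rx":0,"ry":0,"rz":0,"hand":0.01},{"dx":0,"dy":0,"dz":-0.035,"rx":0,"ry":0,"rz":0,"hand":0.01},{"dx":0,"dy":0,"dz":-0.03,"rx":0,"ry":0,"rz":0,"hand":0.01},{"dx":0,"dy":0,"dz":-0.015,"rx":0,"ry":0,"rz":0,"hand":0.01},{"dx":0,"dy":0,"dz":0,"rx":0,"ry":0,"rz":0,"hand":0.01}]'
python3 go.py .555 -.3043 2.4
```

```text
clock: 20.93
position: [0.461, -0.007, 0.0407]
ee_rot: [0.001, 0.691, 0.723, 0.0]
contact_force: [-0.5, -0.9, 3.2]
width: 0.0168
gripper_force: 25.4
clock: 21.52
position: [0.463, -0.0072, 0.1724]
ee_rot: [0.004, 0.691, 0.723, 0.002]
contact_force: [0.1, -0.3, 0.5]
width: 0.0169
gripper_force: 25.3
[ 0.463  -0.0072  0.1724] clock 21.5167 w 0.016881233488205964
shift [-0.3009  0.0785  0.0014] turn [0.5  0.13 0.18]
```

```bash
python3 -m pendant '[{"dx":-0.0334,"dy":0.0087,"dz":0,"rx":0.5,"ry":0,"rz":0,"hand":0.01},{"dx":-0.0334,"dy":0.0087,"dz":0,"rx":0,"ry":0,"rz":0,"hand":0.01},{"dx":-0.0334,"dy":0.0087,"dz":0,"rx":0,"ry":0,"rz":0,"hand":0.01},{"dx":-0.0334,"dy":0.0087,"dz":0,"rx":0,"ry":0,"rz":0,"hand":0.01},{"dx":-0.0334,"dy":0.0087,"dz":0,"rx":0,"ry":0,"rz":0,"hand":0.01},{"dx":-0.0334,"dy":0.0087,"dz":0,"rx":0,"ry":0,"rz":0,"hand":0.01},{"dx":-0.0334,"dy":0.0087,"dz":0,"rx":0,"ry":0,"rz":0,"hand":0.01},{"dx":-0.0334,"dy":0.0087,"dz":0,"rx":0,"ry":0,"rz":0,"hand":0.01},{"dx":-0.0334,"dy":0.0087,"dz":0,"rx":0,"ry":0,"rz":0,"hand":0.01},{"dx":0,"dy":0,"dz":0,"rx":0,"ry":0,"rz":3,"hand":0.01}]'
python3 -m pendant '[{"dx":0,"dy":0,"dz":0,"rx":0,"ry":0,"rz":7,"hand":0.01},{"dx":0,"dy":0,"dz":0,"rx":0,"ry":0,"rz":7,"hand":0.01},{"dx":0,"dy":0,"dz":0,"rx":0,"ry":0,"rz":7,"hand":0.01},{"dx":0,"dy":0,"dz":0,"rx":0,"ry":0,"rz":7,"hand":0.01},{"dx":0,"dy":0,"dz":0,"rx":0,"ry":0,"rz":7,"hand":0.01},{"dx":0,"dy":0,"dz":0,"rx":0,"ry":0,"rz":7,"hand":0.01},{"dx":0,"dy":0,"dz":0,"rx":0,"ry":0,"rz":7,"hand":0.01},{"dx":0,"dy":0,"dz":0,"rx":0,"ry":0,"rz":7,"hand":0.01},{"dx":0,"dy":0,"dz":0,"rx":0,"ry":0,"rz":7,"hand":0.01},{"dx":0,"dy":0,"dz":0,"rx":0,"ry":0,"rz":7,"hand":0.01},{"dx":0,"dy":0,"dz":0,"rx":0,"ry":0,"rz":7,"hand":0.01},{"dx":0,"dy":0,"dz":0,"rx":0,"ry":0,"rz":7,"hand":0.01}]'
python3 -m pendant '[{"dx":0,"dy":0,"dz":0,"rx":0,"ry":0,"rz":0,"hand":0.01},{"dx":0,"dy":0,"dz":0,"rx":0,"ry":0,"rz":0,"hand":0.01},{"dx":0,"dy":0,"dz":0,"rx":0,"ry":0,"rz":0,"hand":0.01}]'
python3 look.py w10; python3 go.py .555 -.3043 -84.3
sed -i 's/"pics\/w4.npy"/"pics\/w10.npy"/' m3.py; python3 m3.py
```

```text
clock: 22.35
position: [0.5535, -0.3103, 0.1658]
ee_rot: [-0.001, 0.711, 0.703, -0.004]
contact_force: [1.0, 0.1, 0.0]
width: 0.0166
gripper_force: 25.3
clock: 23.35
position: [0.5513, -0.303, 0.1662]
ee_rot: [-0.001, 0.999, 0.046, -0.005]
contact_force: [-0.3, -0.8, -0.2]
width: 0.0169
gripper_force: 25.2
clock: 23.6
position: [0.5518, -0.3033, 0.167]
ee_rot: [-0.0, 0.999, 0.05, -0.005]
contact_force: [-0.4, -0.5, -0.5]
width: 0.0167
gripper_force: 25.2
[ 0.5518 -0.3033  0.167 ] y [ 0.1   -0.995 -0.001] z [-0.01 -0.   -1.  ] 23.6 0.01674893588065752 [-0.61  0.4   1.48 -0.01  1.27  0.86]
[ 0.5519 -0.3034  0.1672] clock 23.65 w 0.016890777625937502
shift [ 0.003   0.0012 -0.    ] turn [-0.04  0.53 -0.01]
[3.2275e+02 3.3150e+02 1.7300e-02] [nan nan nan] [nan nan nan] [nan nan] [ 0.4619 -0.3148] [nan nan]
[3.2050e+02 2.8125e+02 1.9100e-02] [nan nan nan] [nan nan nan] [nan nan] [ 0.5066 -0.3084] [nan nan]
[3.21e+02 2.24e+02 1.87e-02] [4.3050e+02 2.3125e+02 1.8800e-02] [ 0.5534 -0.3046  0.029 ] [0.0007 0.0007] [ 0.5535 -0.304 ] [ 0.5532 -0.3055]
[3.2125e+02 1.6075e+02 1.8700e-02] [4.275e+02 2.025e+02 1.900e-02] [ 0.5999 -0.3005  0.0269] [0.0013 0.0013] [ 0.6007 -0.2994] [ 0.5989 -0.3013]
((319.0, 369.0), (14.0, 50.0), 90.0) [ 0.42563114 -0.31531047  0.028     ]
```

```bash
python3 -m pendant '[{"dx":0.0026,"dy":0.0013,"dz":0,"rx":0,"ry":0.5,"rz":0,"hand":0.01},{"dx":0,"dy":0,"dz":0.03,"rx":0,"ry":0,"rz":0,"hand":0.01},{"dx":0,"dy":0,"dz":0.03,"rx":0,"ry":0,"rz":0,"hand":0.01},{"dx":0,"dy":0,"dz":0.02,"rx":0,"ry":0,"rz":0,"hand":0.01},{"dx":0,"dy":0,"dz":0.01,"rx":0,"ry":0,"rz":0,"hand":0.01},{"dx":0,"dy":0,"dz":0,"rx":0,"ry":0,"rz":0,"hand":0.01},{"dx":0,"dy":0,"dz":0,"rx":0,"ry":0,"rz":0,"hand":0.01}]'
python3 go.py .5545 -.3045 -84.3
```

```text
clock: 24.28
position: [0.5553, -0.3049, 0.078]
ee_rot: [0.0, 0.999, 0.049, 0.0]
contact_force: [0.4, -0.5, -0.4]
width: 0.017
gripper_force: 25.2
[ 0.5553 -0.3049  0.078 ] clock 24.2833 w 0.017046677652890335
shift [-0.0007 -0.0005 -0.    ] turn [ 0.01 -0.03 -0.11]
```

```bash
python3 -m pendant '[{"dx":-0.0007,"dy":-0.0005,"dz":0.012,"rx":0,"ry":0,"rz":0,"hand":0.01},{"dx":0,"dy":0,"dz":0.01,"rx":0,"ry":0,"rz":0,"hand":0.01},{"dx":0,"dy":0,"dz":0.01,"rx":0,"ry":0,"rz":0,"hand":0.01},{"dx":0,"dy":0,"dz":0.006,"rx":0,"ry":0,"rz":0,"hand":0.01},{"dx":0,"dy":0,"dz":0.004,"rx":0,"ry":0,"rz":0,"hand":0.01},{"dx":0,"dy":0,"dz":0.0015,"rx":0,"ry":0,"rz":0,"hand":0.01},{"dx":0,"dy":0,"dz":0,"rx":0,"ry":0,"rz":0,"hand":0.01},{"dx":0,"dy":0,"dz":0,"rx":0,"ry":0,"rz":0,"hand":0.01}]'
```

```text
clock: 24.95
position: [0.5544, -0.3042, 0.0348]
ee_rot: [0.0, 0.999, 0.049, 0.0]
contact_force: [-0.6, 0.3, 2.1]
width: 0.0171
gripper_force: 25.5
```

```bash
python3 -m pendant '[{"dx":0,"dy":0,"dz":0,"rx":0,"ry":0,"rz":0,"hand":0.02},{"dx":0,"dy":0,"dz":0,"rx":0,"ry":0,"rz":0,"hand":0.024},{"dx":0,"dy":0,"dz":0,"rx":0,"ry":0,"rz":0,"hand":0.03},{"dx":0,"dy":0,"dz":0,"rx":0,"ry":0,"rz":0,"hand":0.04},{"dx":0,"dy":0,"dz":-0.01,"rx":0,"ry":0,"rz":0,"hand":0.045},{"dx":0,"dy":0,"dz":-0.03,"rx":0,"ry":0,"rz":0,"hand":0.045},{"dx":0,"dy":0,"dz":-0.04,"rx":0,"ry":0,"rz":0,"hand":0.045},{"dx":0,"dy":0,"dz":-0.04,"rx":0,"ry":0,"rz":0,"hand":0.045},{"dx":0,"dy":0,"dz":0,"rx":0,"ry":0,"rz":0,"hand":0.045}]'
python3 go.py .4635 -.053 -84.3
```

```text
clock: 25.7
position: [0.5586, -0.3072, 0.164]
ee_rot: [0.005, 0.999, 0.049, 0.007]
contact_force: [1.7, -1.1, 1.1]
width: 0.0449
gripper_force: 0.0
[ 0.5586 -0.3072  0.164 ] clock 25.7 w 0.044933798730352636
shift [-0.0699 -0.2623 -0.0038] turn [ 0.64 -0.76 -0.11]
```

```bash
python3 -m pendant '[{"dx":-0.01,"dy":-0.0375,"dz":0,"rx":0.4,"ry":-0.5,"rz":0,"hand":0.05},{"dx":-0.01,"dy":-0.0375,"dz":0,"rx":0,"ry":0,"rz":0,"hand":0.05},{"dx":-0.01,"dy":-0.0375,"dz":0,"rx":0,"ry":0,"rz":0,"hand":0.05},{"dx":-0.01,"dy":-0.0375,"dz":0,"rx":0,"ry":0,"rz":0,"hand":0.05},{"dx":-0.01,"dy":-0.0375,"dz":0,"rx":0,"ry":0,"rz":0,"hand":0.05},{"dx":-0.01,"dy":-0.0375,"dz":0,"rx":0,"ry":0,"rz":0,"hand":0.05},{"dx":-0.01,"dy":-0.0375,"dz":0,"rx":0,"ry":0,"rz":0,"hand":0.05},{"dx":0,"dy":0,"dz":0,"rx":0,"ry":0,"rz":-3,"hand":0.05}]'
python3 -m pendant '[{"dx":0,"dy":0,"dz":0,"rx":0,"ry":0,"rz":-7,"hand":0.05},{"dx":0,"dy":0,"dz":0,"rx":0,"ry":0,"rz":-7,"hand":0.05},{"dx":0,"dy":0,"dz":0,"rx":0,"ry":0,"rz":-7,"hand":0.05},{"dx":0,"dy":0,"dz":0,"rx":0,"ry":0,"rz":-7,"hand":0.05},{"dx":0,"dy":0,"dz":0,"rx":0,"ry":0,"rz":-7,"hand":0.05},{"dx":0,"dy":0,"dz":0,"rx":0,"ry":0,"rz":-7,"hand":0.05},{"dx":0,"dy":0,"dz":0,"rx":0,"ry":0,"rz":-7,"hand":0.05},{"dx":0,"dy":0,"dz":0,"rx":0,"ry":0,"rz":-7,"hand":0.05},{"dx":0,"dy":0,"dz":0,"rx":0,"ry":0,"rz":-7,"hand":0.05},{"dx":0,"dy":0,"dz":0,"rx":0,"ry":0,"rz":-7,"hand":0.05},{"dx":0,"dy":0,"dz":0,"rx":0,"ry":0,"rz":-7,"hand":0.05},{"dx":0,"dy":0,"dz":0,"rx":0,"ry":0,"rz":-7,"hand":0.05}]'
python3 -m pendant '[{"dx":0,"dy":0,"dz":0,"rx":0,"ry":0,"rz":0,"hand":0.05},{"dx":0,"dy":0,"dz":0,"rx":0,"ry":0,"rz":0,"hand":0.05},{"dx":0,"dy":0,"dz":0,"rx":0,"ry":0,"rz":0,"hand":0.05}]'
python3 go.py .4632 -.053 2.4
```

```text
clock: 26.37
position: [0.4547, -0.0438, 0.1567]
ee_rot: [-0.006, 0.997, 0.077, -0.006]
contact_force: [-0.1, -0.5, -1.0]
width: 0.0501
gripper_force: 0.0
clock: 27.37
position: [0.4591, -0.0498, 0.1569]
ee_rot: [-0.005, 0.689, 0.725, -0.001]
contact_force: [0.1, -0.4, 0.2]
width: 0.0499
gripper_force: 0.0
clock: 27.62
position: [0.459, -0.0498, 0.1566]
ee_rot: [-0.005, 0.692, 0.722, -0.001]
contact_force: [-0.8, -0.4, 0.0]
width: 0.05
gripper_force: 0.0
[ 0.459  -0.0498  0.1566] clock 27.6167 w 0.05004629041361013
shift [-0.0034  0.004  -0.0001] turn [-0.47 -0.36  0.04]
```

```bash
python3 -m pendant '[{"dx":-0.0034,"dy":0.0036,"dz":0,"rx":-0.5,"ry":-0.4,"rz":0,"hand":0.05},{"dx":0,"dy":0,"dz":0.03,"rx":0,"ry":0,"rz":0,"hand":0.05},{"dx":0,"dy":0,"dz":0.03,"rx":0,"ry":0,"rz":0,"hand":0.05},{"dx":0,"dy":0,"dz":0.02,"rx":0,"ry":0,"rz":0,"hand":0.05},{"dx":0,"dy":0,"dz":0.015,"rx":0,"ry":0,"rz":0,"hand":0.05},{"dx":0,"dy":0,"dz":0,"rx":0,"ry":0,"rz":0,"hand":0.05},{"dx":0,"dy":0,"dz":0,"rx":0,"ry":0,"rz":0,"hand":0.05}]'
python3 look.py w11; python3 go.py .4632 -.053 2.4
```

```text
clock: 28.2
position: [0.4625, -0.0531, 0.0609]
ee_rot: [-0.0, 0.691, 0.723, -0.001]
contact_force: [0.5, -0.3, -0.5]
width: 0.0498
gripper_force: 0.0
[ 0.4625 -0.0531  0.0609] y [ 0.999  0.044 -0.001] z [-0.001 -0.    -1.   ] 28.2 0.04981091315685197 [-0.26  0.28  1.98 -0.    0.88 -0.31]
[ 0.4634 -0.0533  0.0617] clock 28.25 w 0.049758731799200116
shift [ 0.0003 -0.0001 -0.    ] turn [0.04 0.05 0.15]
```

View pics/w11.png

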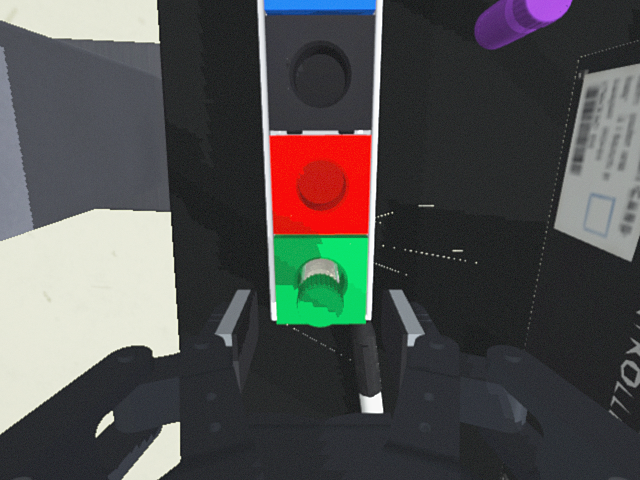

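The green cap is at (321,305), centred between the fingers, and the black and red holders are empty. I grip green.

```bash
python3 -m pendant '[{"dx":0.0003,"dy":0,"dz":0.012,"rx":0,"ry":0,"rz":0,"hand":0.05},{"dx":0,"dy":0,"dz":0.009,"rx":0,"ry":0,"rz":0,"hand":0.05},{"dx":0,"dy":0,"dz":0,"rx":0,"ry":0,"rz":0,"hand":0.035},{"dx":0,"dy":0,"dz":0,"rx":0,"ry":0,"rz":0,"hand":0.025},{"dx":0,"dy":0,"dz":0,"rx":0,"ry":0,"rz":0,"hand":0.01},{"dx":0,"dy":0,"dz":0,"rx":0,"ry":0,"rz":0,"hand":0.01},{"dx":0,"dy":0,"dz":0,"rx":0,"ry":0,"rz":0,"hand":0.01},{"dx":0,"dy":0,"dz":0,"rx":0,"ry":0,"rz":0,"hand":0.01},{"dx":0,"dy":0,"dz":0,"rx":0,"ry":0,"rz":0,"hand":0.01}]' 25
python3 -m pendant '[{"dx":0,"dy":0,"dz":-0.008,"rx":0,"ry":0,"rz":0,"hand":0.01},{"dx":0,"dy":0,"dz":-0.015,"rx":0,"ry":0,"rz":0,"hand":0.01},{"dx":0,"dy":0,"dz":-0.025,"rx":0,"ry":0,"rz":0,"hand":0.01},{"dx":0,"dy":0,"dz":-0.035,"rx":0,"ry":0,"rz":0,"hand":0.01},{"dx":0,"dy":0,"dz":-0.03,"rx":0,"ry":0,"rz":0,"hand":0.01},{"dx":0,"dy":0,"dz":-0.015,"rx":0,"ry":0,"rz":0,"hand":0.01},{"dx":0,"dy":0,"dz":0,"rx":0,"ry":0,"rz":0,"hand":0.01}]'
python3 go.py .6 -.300 2.4
```

```text
clock: 29.0
position: [0.4632, -0.0529, 0.0408]
ee_rot: [0.001, 0.691, 0.723, 0.0]
contact_force: [-0.2, -0.6, 3.0]
width: 0.0167
gripper_force: 25.0
clock: 29.58
position: [0.4652, -0.0533, 0.1724]
ee_rot: [0.004, 0.691, 0.723, 0.002]
contact_force: [-0.2, -0.3, -0.8]
width: 0.0169
gripper_force: 24.8
[ 0.4652 -0.0533  0.1724] clock 29.5833 w 0.016903845377765077
shift [-0.2525  0.1236  0.0018] turn [0.46 0.17 0.19]
```

```bash
python3 -m pendant '[{"dx":-0.0415,"dy":0.001,"dz":0,"rx":0.5,"ry":0,"rz":0,"hand":0.01},{"dx":-0.041,"dy":0.001,"dz":0,"rx":0,"ry":0,"rz":0,"hand":0.01},{"dx":-0.041,"dy":0.001,"dz":0,"rx":0,"ry":0,"rz":0,"hand":0.01},{"dx":-0.041,"dy":0.001,"dz":0,"rx":0,"ry":0,"rz":0,"hand":0.01},{"dx":-0.041,"dy":0.001,"dz":0,"rx":0,"ry":0,"rz":0,"hand":0.01},{"dx":-0.041,"dy":0.001,"dz":0,"rx":0,"ry":0,"rz":0,"hand":0.01},{"dx":0,"dy":0,"dz":0,"rx":0,"ry":0,"rz":3,"hand":0.01}]'
python3 -m pendant '[{"dx":0,"dy":0,"dz":0,"rx":0,"ry":0,"rz":7,"hand":0.01},{"dx":0,"dy":0,"dz":0,"rx":0,"ry":0,"rz":7,"hand":0.01},{"dx":0,"dy":0,"dz":0,"rx":0,"ry":0,"rz":7,"hand":0.01},{"dx":0,"dy":0,"dz":0,"rx":0,"ry":0,"rz":7,"hand":0.01},{"dx":0,"dy":0,"dz":0,"rx":0,"ry":0,"rz":7,"hand":0.01},{"dx":0,"dy":0,"dz":0,"rx":0,"ry":0,"rz":7,"hand":0.01},{"dx":0,"dy":0,"dz":0,"rx":0,"ry":0,"rz":7,"hand":0.01},{"dx":0,"dy":0,"dz":0,"rx":0,"ry":0,"rz":7,"hand":0.01},{"dx":0,"dy":0,"dz":0,"rx":0,"ry":0,"rz":7,"hand":0.01},{"dx":0,"dy":0,"dz":0,"rx":0,"ry":0,"rz":7,"hand":0.01},{"dx":0,"dy":0,"dz":0,"rx":0,"ry":0,"rz":7,"hand":0.01},{"dx":0,"dy":0,"dz":0,"rx":0,"ry":0,"rz":7,"hand":0.01}]'
python3 -m pendant '[{"dx":0,"dy":0,"dz":0,"rx":0,"ry":0,"rz":0,"hand":0.01},{"dx":0,"dy":0,"dz":0,"rx":0,"ry":0,"rz":0,"hand":0.01}]'
python3 go.py .6 -.300 -84.3
```

```text
clock: 30.17
position: [0.4801, -0.3065, 0.1669]
ee_rot: [-0.001, 0.712, 0.703, -0.005]
contact_force: [0.4, 0.0, 0.0]
width: 0.0172
gripper_force: 24.8
clock: 31.17
position: [0.4789, -0.298, 0.1668]
ee_rot: [-0.001, 0.999, 0.046, -0.006]
contact_force: [0.5, -0.4, -1.2]
width: 0.0169
gripper_force: 24.8
clock: 31.33
position: [0.4792, -0.2982, 0.1673]
ee_rot: [-0.001, 0.999, 0.05, -0.005]
contact_force: [-0.2, 0.4, -0.6]
width: 0.0169
gripper_force: 24.8
[ 0.4792 -0.2982  0.1673] clock 31.3333 w 0.01687040691199489
shift [ 0.12    0.0139 -0.0013] turn [-0.09  0.6   0.05]
```

```bash
python3 -m pendant '[{"dx":0.03,"dy":0.0035,"dz":0,"rx":0,"ry":0.6,"rz":0,"hand":0.01},{"dx":0.03,"dy":0.0035,"dz":0,"rx":0,"ry":0,"rz":0,"hand":0.01},{"dx":0.03,"dy":0.0035,"dz":0,"rx":0,"ry":0,"rz":0,"hand":0.01},{"dx":0.03,"dy":0.0035,"dz":0,"rx":0,"ry":0,"rz":0,"hand":0.01},{"dx":0,"dy":0,"dz":0,"rx":0,"ry":0,"rz":0,"hand":0.01},{"dx":0,"dy":0,"dz":0,"rx":0,"ry":0,"rz":0,"hand":0.01}]'
python3 look.py w12;python3 go.py .6 -.300 -84.3;sed -i 's/"pics\/w10.npy"/"pics\/w12.npy"/' m3.py; python3 m3.py
```

```text
clock: 31.83
position: [0.6013, -0.3005, 0.1668]
ee_rot: [-0.001, 0.999, 0.05, 0.0]
contact_force: [-1.2, 0.5, -0.4]
width: 0.0166
gripper_force: 24.8
[ 0.6013 -0.3005  0.1668] y [ 0.101 -0.995 -0.001] z [ 0.     0.001 -1.   ] 31.8333 0.016601468659010993 [-0.57  0.46  1.38  0.    1.3   0.9 ]
[ 0.6    -0.3005  0.1671] clock 31.8833 w 0.0172058188466909
shift [ 0.     -0.0005  0.    ] turn [-0.08  0.04  0.02]
[3.1875e+02 3.8650e+02 1.9000e-02] [nan nan nan] [nan nan nan] [nan nan] [ 0.46   -0.3139] [nan nan]
[3.1675e+02 3.3100e+02 1.9700e-02] [4.205e+02 2.470e+02 1.960e-02] [ 0.5244 -0.2965  0.0419] [0.01 0.01] [ 0.5133 -0.3069] [ 0.5282 -0.2895]
[3.1700e+02 2.8575e+02 1.7600e-02] [4.3625e+02 2.3900e+02 1.9700e-02] [ 0.5452 -0.3104  0.0154] [0.0074 0.0074] [ 0.5535 -0.3031] [ 0.5411 -0.3144]
[3.1825e+02 2.3025e+02 1.8500e-02] [4.3275e+02 2.0500e+02 1.7200e-02] [ 0.597  -0.3043  0.0289] [0.0054 0.0054] [ 0.5992 -0.2995] [ 0.595  -0.3095]
((320.0, 416.0), (6.0, 62.0), 90.0) [ 0.42966465 -0.31813369  0.028     ]
```

```bash
python3 -m pendant '[{"dx":0,"dy":-0.0003,"dz":0.02,"rx":-0.1,"ry":0,"rz":0,"hand":0.01},{"dx":0,"dy":0,"dz":0.03,"rx":0,"ry":0,"rz":0,"hand":0.01},{"dx":0,"dy":0,"dz":0.02,"rx":0,"ry":0,"rz":0,"hand":0.01},{"dx":0,"dy":0,"dz":0.02,"rx":0,"ry":0,"rz":0,"hand":0.01},{"dx":0,"dy":0,"dz":0,"rx":0,"ry":0,"rz":0,"hand":0.01},{"dx":0,"dy":0,"dz":0,"rx":0,"ry":0,"rz":0,"hand":0.01}]'
python3 go.py .6 -.300 -84.3
```

```text
clock: 32.43
position: [0.5989, -0.3004, 0.0776]
ee_rot: [-0.0, 0.999, 0.049, -0.0]
contact_force: [0.0, -0.5, -0.0]
width: 0.0162
gripper_force: 24.8
[ 0.5989 -0.3004  0.0776] clock 32.4333 w 0.01622717386201054
shift [ 0.0012 -0.0003 -0.    ] turn [-0.    0.05 -0.13]
```

```bash
python3 -m pendant '[{"dx":0.001,"dy":-0.0003,"dz":0.012,"rx":0,"ry":0,"rz":0,"hand":0.01},{"dx":0,"dy":0,"dz":0.01,"rx":0,"ry":0,"rz":0,"hand":0.01},{"dx":0,"dy":0,"dz":0.01,"rx":0,"ry":0,"rz":0,"hand":0.01},{"dx":0,"dy":0,"dz":0.006,"rx":0,"ry":0,"rz":0,"hand":0.01},{"dx":0,"dy":0,"dz":0.004,"rx":0,"ry":0,"rz":0,"hand":0.01},{"dx":0,"dy":0,"dz":0.001,"rx":0,"ry":0,"rz":0,"hand":0.01},{"dx":0,"dy":0,"dz":0,"rx":0,"ry":0,"rz":0,"hand":0.01},{"dx":0,"dy":0,"dz":0,"rx":0,"ry":0,"rz":0,"hand":0.01}]'
```

```text
clock: 33.1
position: [0.602, -0.3005, 0.0353]
ee_rot: [0.001, 0.999, 0.049, 0.001]
contact_force: [1.8, -0.5, 0.1]
width: 0.017
gripper_force: 25.7
```

```bash
python3 -m pendant '[{"dx":0,"dy":0,"dz":0,"rx":0,"ry":0,"rz":0,"hand":0.02},{"dx":0,"dy":0,"dz":0,"rx":0,"ry":0,"rz":0,"hand":0.024},{"dx":0,"dy":0,"dz":0,"rx":0,"ry":0,"rz":0,"hand":0.03},{"dx":0,"dy":0,"dz":0,"rx":0,"ry":0,"rz":0,"hand":0.04},{"dx":0,"dy":0,"dz":-0.01,"rx":0,"ry":0,"rz":0,"hand":0.045},{"dx":0,"dy":0,"dz":-0.03,"rx":0,"ry":0,"rz":0,"hand":0.045},{"dx":0,"dy":0,"dz":-0.04,"rx":0,"ry":0,"rz":0,"hand":0.045},{"dx":0,"dy":0,"dz":-0.04,"rx":0,"ry":0,"rz":0,"hand":0.045},{"dx":-0.035,"dy":0,"dz":0,"rx":0,"ry":0,"rz":0,"hand":0.045},{"dx":-0.035,"dy":0,"dz":0,"rx":0,"ry":0,"rz":0,"hand":0.045},{"dx":-0.035,"dy":0,"dz":0,"rx":0,"ry":0,"rz":0,"hand":0.045},{"dx":0,"dy":0,"dz":0,"rx":0,"ry":0,"rz":0,"hand":0.045}]'
python3 -m pendant '[{"dx":0,"dy":0,"dz":0,"rx":0,"ry":0,"rz":0,"hand":0.045},{"dx":0,"dy":0,"dz":0,"rx":0,"ry":0,"rz":0,"hand":0.045}]'
python3 look.py w13
python3 - <<'E'
from h import *
w=np.load("pics/w13.npy",allow_pickle=True).item();s=grab("scene")
a=w["im"][0:400,150:490]
u,v=map(int,proj(s,[.53,-.307,.03]));b=cv2.resize(s["im"][v-50:v+50,u-70:u+70],None,fx=3,fy=3,interpolation=cv2.INTER_CUBIC)
c=np.zeros((400,340+420,3),np.uint8);c[:,:340]=a;c[:300,340:]=b
cv2.imwrite("pics/fin.png",c)
for X in((.4624,-.314),(.5086,-.309),(.5545,-.3045),(.6,-.3)): print(np.round(proj(w,[*X,.055]),0)-[150,0])
E
```

```text
clock: 34.1
position: [0.4904, -0.3094, 0.1559]
ee_rot: [0.0, 0.999, 0.048, -0.002]
contact_force: [-0.5, 0.4, -0.2]
width: 0.0449
gripper_force: 0.0
clock: 34.27
position: [0.4978, -0.311, 0.1561]
ee_rot: [0.001, 0.999, 0.048, 0.002]
contact_force: [-0.2, 0.1, -0.6]
width: 0.0448
gripper_force: 0.0
[ 0.4978 -0.311   0.1561] y [ 0.097 -0.995  0.003] z [ 0.004 -0.003 -1.   ] 34.2667 0.044811995245146424 [-0.68  0.34  1.6   0.    1.19  0.8 ]
[169. 291.]
[168. 226.]
[168. 155.]
[168.  77.]
```

View pics/fin.png

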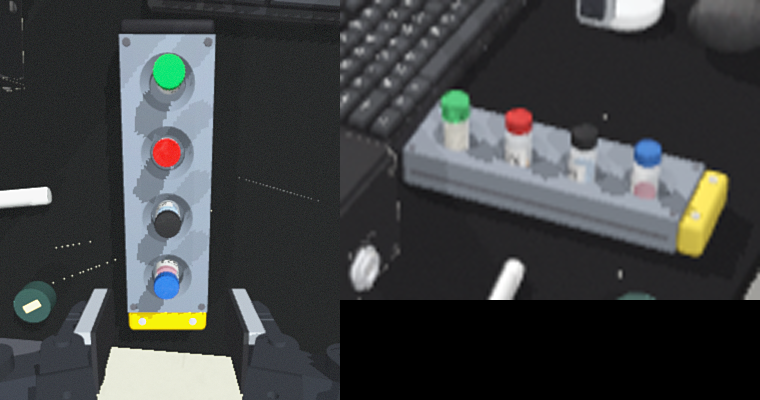

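The final view shows blue, black and red near their predicted pixels. The green cap at (169,70) lies 7 px off its prediction and looks large and tall, so it may not be seated. I measure the cap tops.

```bash
cat > m4.py <<'E'
from h import *
import sys
w=np.load(f"pics/{sys.argv[1]}.npy",allow_pickle=True).item();t=grab("top");s=grab("scene")
for n,X,lo,hi in(("green",(.6,-.3),(60,120,60),(85,255,255)),("red",(.5545,-.3045),(0,150,80),(8,255,255)),("blue",(.4624,-.314),(100,120,60),(120,255,255))):
    o=[]
    for l,d in(("w",w),("t",t),("s",s)):
        m=cv2.inRange(cv2.cvtColor(d["im"],cv2.COLOR_BGR2HSV),np.array(lo),np.array(hi));u,v=map(int,proj(d,[*X,.05]))
        k=np.zeros_like(m);cv2.circle(k,(u,v),26,255,-1);m&=k
        C=cv2.findContours(m,0,1)[0]
        if not C: print(n,l,"none");continue
        c=max(C,key=cv2.contourArea);(x,y),r=cv2.minEnclosingCircle(c);M=cv2.moments(c)
        D=abs((d["R"].T@(np.array([*X,.055])-d["P"]))[2])
        if M["m00"]: o.append((d,M["m10"]/M["m00"],M["m01"]/M["m00"]));print(n,l,np.round(o[-1][1:],1),"dia mm",round(2e3*r*D/d["fx"],1),cv2.contourArea(c))
    for i,j in((0,1),(0,2),(1,2)):
        if len(o)==3: P,e=tri(o[i],o[j]);print("  ",i,j,P.round(4),np.round(e,4))
E
python3 m4.py w13
```

```text
green w [318.7  71.2] dia mm 21.5 874.5
green t [431.1 197.2] dia mm 20.5 117.5
green s [321.  158.7] dia mm 21.8 68.5
   0 1 [ 0.6024 -0.3005  0.0554] [0.0006 0.0006]
   0 2 [ 0.6032 -0.3006  0.0481] [0.0009 0.0009]
   1 2 [ 0.6036 -0.3028  0.0464] [0.0001 0.0001]
red w [316.2 152.4] dia mm 17.5 545.5
red t [433.8 227.7] dia mm 17.9 93.5
red s [342.2 163.8] dia mm 17.6 45.0
   0 1 [ 0.5554 -0.3038  0.0549] [0.0008 0.0008]
   0 2 [ 0.5554 -0.3035  0.0497] [0.0005 0.0005]
   1 2 [ 0.556  -0.306   0.0478] [0.0001 0.0001]
blue w [315.9 285.3] dia mm 18.9 519.0
blue t [440.2 287.2] dia mm 17.9 96.0
blue s [385.1 174.4] dia mm 18.9 60.0
   0 1 [ 0.4652 -0.3126  0.0529] [0.001 0.001]
   0 2 [ 0.4643 -0.3119  0.0497] [0.0001 0.0001]
   1 2 [ 0.4652 -0.3149  0.0473] [0.0001 0.0001]
```

The caps triangulate to the same height: green 0.055, red 0.055, blue 0.053. Green is about 3 mm off the well centre, within the limit, and its larger mask comes from the knurled cap. All are seated, so I hand in.

```bash
python3 -c "
from rig import manip
print(manip.sign_off())"
```

```text
the job is handed in; nothing more can be done
None
```

All four vials are in the cooling block in tray order from the yellow end (blue, black, red, green), released and standing in their wells, and the job is handed in at about 34 s; green measured about 3 mm off its well centre, within the 8 mm limit.

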